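# Tighten a turnbuckle clamp on a bottle

## Task

The white bottle stands loosely between the two rubber pads of the turnbuckle clamp. Turn the turnbuckle's middle body by its ball-ended bars, so that both jaws draw in together, until the bottle is held firmly, with both spring pads pressed fully back against their jaws; then stop and let go. Do not crush the bottle by forcing it further, do not touch or tip the bottle, and leave the other things on the bench alone.

Things in the scene. Friction and masses are not known exactly. Their poses are not given: they have to be found in the camera images.
- clamp: Grey base plate of the clamp, fixed to the bench, 8 mm thick. Origin on the bench under the turning axis; the plate spans x -35 to +155 mm, y -135 to +135 mm of its frame. x points from the turnbuckle to the bottle, roughly away from the robot (up to 0.3 rad off); y is parallel to the turning axis; z is up. The bottle stands on it near x = +100 mm.
- turn_body: Middle body of the turnbuckle: level steel sleeve 22 mm thick, 90 mm long, hub 36 mm thick. Origin in the hub's middle, 80 mm above the bench; turns about its own y (the clamp's y). Four bars stand out of the hub along its own +x, +z, -x, -z (8 mm thick; 14 mm black balls, centres 55 mm from the axis), so its orientation shows where they point. Stays where it is left.
- ball_z (a point): Centre of the ball on the +z bar. To TIGHTEN, push the uppermost bar towards the clamp's +x (away from the robot, towards the bottle): each jaw moves in 4 mm per rad (25 mm a turn); 4 to 6.5 rad in all, so several strokes on successive bars. Above the axis only the bars stand between the jaws, besides rings round the sleeve that reach 16 mm from the axis.
- ball_x (a point): Ball centre on the +x bar. Force at a bar: 2 to 4 N for friction alone, 3.5 to 6 N while the pads' springs are pressed; once both pads are fully back the bar stalls and the force climbs steeply. 7 to 10 N is tight; beyond 13 N the bottle may be crushed. A bar that leans more than about 40 deg jams under a level push: follow its arc. Starting a bar gives brief knocks of 5 to 9 N.
- jaw_left: Left (+y) steel jaw on rails, joined to the turnbuckle by a threaded brass rod: upright 16 mm thick, 95 mm high on the turning axis, side arm along x 69 mm high, inward boss at the bottle. Origin at bench level under the middle of the upright, at y = +105 mm of the clamp when fully open; slides along the clamp's y only.
- jaw_right: Right (-y) jaw, the mirror image of jaw_left: origin at y = -105 mm of the clamp when fully open.
- pad_left: Black rubber pad of the left jaw, 44 x 8 x 36 mm, on springs. Origin in the middle of its face towards the bottle, 50 mm above the bench. Free, it lies 58 mm inward (along the clamp's y) of jaw_left's origin; fully back, 53 mm, where it meets the jaw's boss. About 4 N starts it, 11 N presses it fully back.
- pad_right: The same pad of the right jaw, mirrored.
- bottle: White plastic bottle with a red cap, 54 mm across, 105 mm high, upright on the base plate between the pads, not in the middle at first; origin at the centre of its underside. The closing jaws slide it to the middle. 0.12 to 0.24 kg.
- iodine_bottle: Bystander: brown bottle with black cap, 42 mm across, 85 mm high, right of the clamp; origin at the underside.
- stain_bottle: Bystander: brown bottle with red cap, 38 mm across, 78 mm high, right of the clamp; origin at the underside.
- watch_glass: Bystander: glass dish 69 mm across, 9 mm high, left of the clamp.
- tube_holder: Bystander: wooden test tube holder 164 x 28 x 15 mm, lying to the left of the clamp.
- dropper: Bystander: glass dropper 162 mm long, 10 mm thick, lying to the right, near the bench's front edge.
- beaker_100: Bystander: small beaker 62 x 73 mm, 68 mm high, right of the clamp.
- petri_dish_1: Bystander: petri dish 87 mm across, 13 mm high, left of the clamp.
- bung_2: Bystander: cork bung 26 mm across, 22 mm high, left of the clamp towards the robot.

How it is judged:
By the outcome, as a careful person would: the job done as asked, in the order asked, and still so for the second after the job is handed in, with the robot touching nothing.
It also fails if it takes over 72 s, if anything falls off the work surface, if the arm or the gripper's body presses on something with over 40 N, if the wrist force passes 120 N, or if a joint passes its speed limit or range.

## Robot

A 6-joint arm with a two-finger parallel gripper is mounted at the origin on a cart in front of the work surface, level with it; the furniture and walls round the work are solid. World frame = base frame: x ahead of the robot, y to its left, z up, the work surface at z = 0. Lengths are in mm, angles in rad, forces in N, time in s.
With the tool pointing down it reaches from about 350 to 875 mm from the base axis. Payload 4.2 kg.
Tool frame: the origin (TCP) lies between the finger pads; the fingertips stand 14 mm ahead of it and the grasp point (between the pads) lies 5 mm behind it; z points along the fingers, y is the line along which they close (so a half turn about z gives the same grasp; the last joint's range is limited). The gripper opens to 85 mm and grips with 20 to 120 N. Pads are 22 mm wide; open, the fingers measure 114 mm over their backs; the gripper's body (76 mm by 85 mm) begins 54 mm behind the grasp point. The pads swing forward as they close: fully open they stand 13 mm farther back than shut.
Start: joints at [-0.904, 0.385, 0.008, 0, -1.194, -0.259], TCP at [247.882, -573.719, 208.912] pointing down, gripper open.
Joint ranges: [-3.14, 3.14], [-1.21, 2.06], [-1.07, 1.41], [-3.16, 2.05], [-2.99, -0.16], [-3.1, 3.1]. Speed limits (rad/s): [2.79, 2.79, 3.14, 3.14, 3.14, 3.14].

## Interface

Orientations are given as a unit quaternion [x, y, z, w].
In Python, from bench import * gives the robot as it stands.
- The arm moves only by the tool carry_out, never from a script. Its argument "motion" is a list of rows, each a list of 7 numbers: the turn, a rotation vector about the tool's x, y, z in rad, then the shift along the tool's x, y, z in mm, then the opening, from -1 (shut) to 1 (fully open), so that 0 is half open. A call has 1 to 5 rows; each row is the pose to reach, as a shift and turn from the pose commanded when the call began, along the tool's axes at that moment; what a row does not reach only later rows make up. A row lasts 1/8 s, in which the tool goes at most 62.5 mm and 10.7 degrees, less where a joint would pass 70% of its speed; a pose out of reach is approached as far as the arm can. A call with a gripper value outside its range is refused whole. The fingers move at their own pace and stop on an object; the grip force is fixed at half the most. Time passes only in rows, so rows that repeat a pose let the fingers close. It gives the time, the measured TCP pose, the force, the opening and the grip force at its end, in the units of the state.
- read_state(): the state, without advancing time (a new reading comes with each control period).
- get_image(name): name is "side" or "top"; returns a dict with "color" (400x640x3 uint8, blue, green, red), "mtx" (3x3 intrinsics, pixels), "position" and "orientation" of the camera in the world. Camera axes: x right, y down, z forward; pixel columns grow to the right and rows downward; lengths in mm; the calibration is good to about 2 mm. A picture is of the moment at which its call begins. There is no depth.
- job_done(): hands the job in; it is judged then, once.
The state is a dict: "clock": time; "joints": joint angles; "joint_vel": joint speeds; "joint_efforts": joint torques, N m; "position": TCP position; "ee_rot": TCP orientation; "contact_force": force on the tool from outside, world axes, zero at the start; "wrist_torque": the same for the moment, N m; "gripper_width": finger opening in mm; "grasp_force": force on a finger pad.
Only numpy, scipy, OpenCV 4.12 (cv2) and the standard library are available. Lean on these libraries where they do the work, as an engineer would, in place of code of your own. Each camera call takes 0.05 s, during which the arm holds its last target. There are 200 camera calls.

## Working session

There is one attempt and no reset: what is moved stays moved. The work goes in short steps, Python scripts to look and compute and a tool call to move; the robot and the scene stay as the last step left them, time stands still between calls to the robot, and variables do not carry over. Pictures are saved under pics/ and viewed, at most 10 in all, crops included, and the job is handed in when it is done.

Besides the shell and the picture viewer there is one more tool, called after "Call:" as a command line: name --pt "numbers of a row" for each row, then --argument value for the rest. carry_out: Moves the arm, as the interface text tells. Its arguments: {"type":"object","properties":{"motion":{"type":"array"}},"required":["motion"]}

```bash
ls; mkdir -p pics; python3 - <<'E'
from bench import *
import cv2,numpy as np
s=read_state();print(s)
for n in("side","top"):
    g=get_image(n);cv2.imwrite(f"pics/{n}0.png",g["color"]);print(n,g["mtx"],g["position"],g["orientation"])
E
```

```text
pics
{'clock': 0.0, 'joints': array([-9.04402498e-01,  3.85576118e-01,  6.59797835e-03, -5.10468586e-04,
       -1.19398444e+00, -2.58534557e-01]), 'joint_vel': array([8.78436738e-04, 4.17830243e-04, 5.32256183e-04, 1.40685539e-03,
       2.30188750e-04, 5.86123161e-06]), 'joint_efforts': array([ 9.89350929e-05, -3.92294669e+01,  1.88401634e+01,  4.18608695e+00,
       -4.65695135e-03, -9.37217322e-06]), 'position': array([ 247.62738097, -573.15205861,  207.79722617]), 'ee_rot': array([-2.02426745e-01,  9.79296780e-01,  1.07519080e-03, -2.70935974e-04]), 'contact_force': array([-0.36619903, -0.27890781,  0.12579495]), 'wrist_torque': array([ 0.04510954, -0.01581638,  0.01931355]), 'grasp_force': 0.0, 'gripper_width': 85.73268947811991}
side [[480.65237218   0.         319.22907864]
 [  0.         480.65237218 200.58544797]
 [  0.           0.           1.        ]] [  205.331473   -1282.37414968  1067.2205307 ] [ 0.89434984 -0.1164396   0.0494417  -0.42911036]
top [[435.87354209   0.         318.36006445]
 [  0.         435.87354209 198.98600192]
 [  0.           0.           1.        ]] [ 247.8611861  -110.98541061 1388.60368227] [ 0.70427166 -0.70331137  0.07696568 -0.05857331]
```

View pics/top0.png

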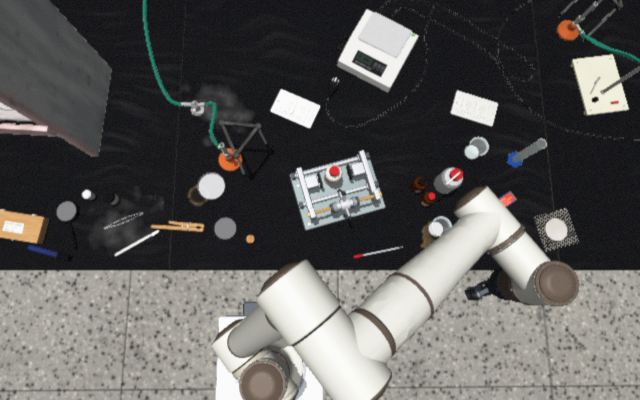

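View pics/side0.png

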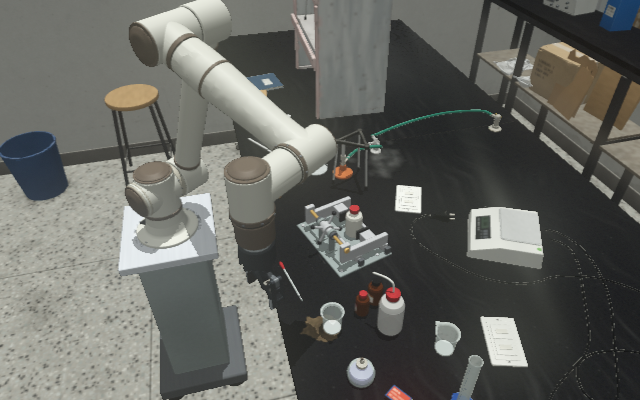

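The top view shows the clamp plate at about (290–385, 150–228), with the bottle cap at (334,171) and the hub near (345,204). In the side view the clamp is at about (345,235). Next I'll enlarge both.

```bash
cat > h.py <<'E'
from bench import *
import cv2,numpy as np
from scipy.spatial.transform import Rotation as R
def ray(g,uv):
    d=R.from_quat(g["orientation"]).apply(np.linalg.inv(g["mtx"])@[uv[0],uv[1],1]); return np.array(g["position"]),d/np.linalg.norm(d)
def plane(g,uv,z):
    p,d=ray(g,uv); return p+d*(z-p[2])/d[2]
def proj(g,P):
    c=R.from_quat(g["orientation"]).inv().apply(np.atleast_2d(P)-g["position"]); q=c@g["mtx"].T; return q[:,:2]/q[:,2:]
def tri(g1,u1,g2,u2):
    p,d=ray(g1,u1);q,e=ray(g2,u2); t=np.linalg.lstsq(np.c_[d,-e],q-p,rcond=None)[0]
    a,b=p+d*t[0],q+e*t[1]; return (a+b)/2,np.linalg.norm(a-b)
E
python3 - <<'E'
from h import *
t=cv2.imread("pics/top0.png")[140:240,280:400];s=cv2.imread("pics/side0.png")[195:280,290:400]
cv2.imwrite("pics/t0c.png",cv2.resize(t,None,fx=6,fy=6,interpolation=cv2.INTER_CUBIC))
cv2.imwrite("pics/s0c.png",cv2.resize(s,None,fx=7,fy=7,interpolation=cv2.INTER_CUBIC))
E
```

```text
(no output)
```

View pics/t0c.png

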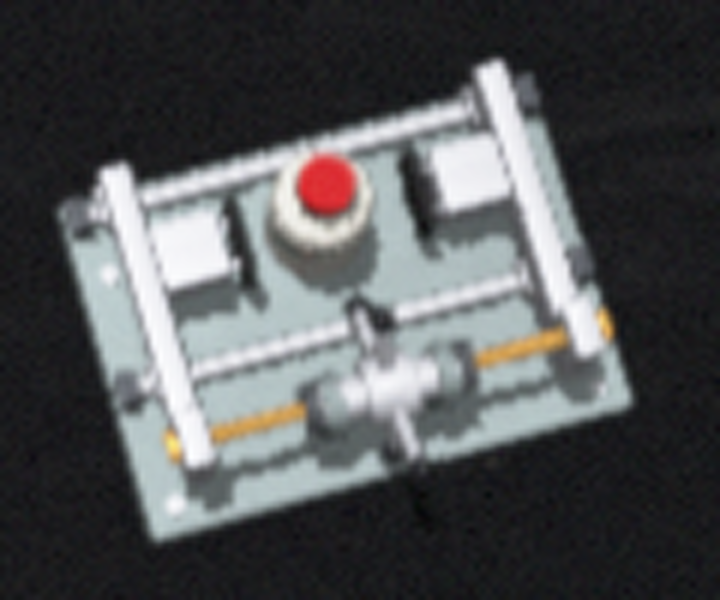

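View pics/s0c.png

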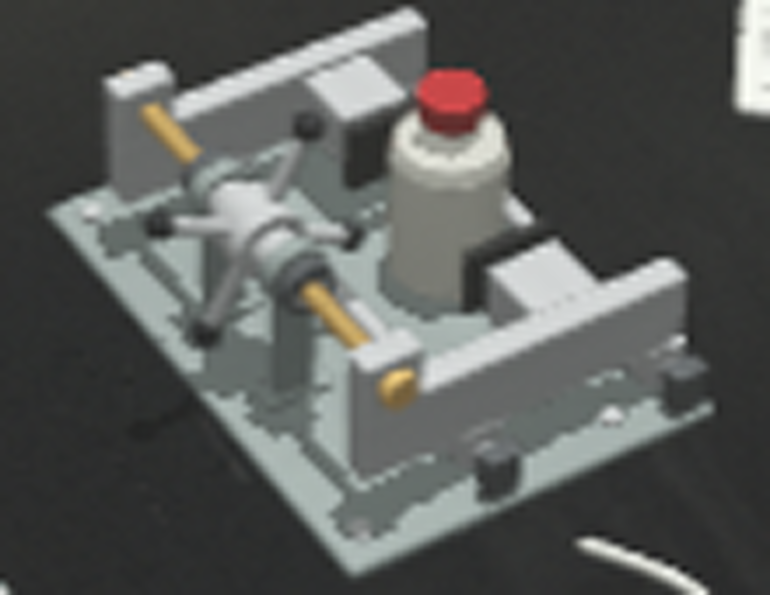

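Top crop: plate corners at (150,540), (632,405) and (58,210), with balls at (370,312) and (395,452). Side crop: balls at (308,126), (163,225), (352,237) and (205,332). From these I can work out the clamp frame and the bar phase.

```bash
python3 - <<'E'
from h import *
T=get_image("top");S=get_image("side")
t=lambda u,v:(u/6+280-.4,v/6+140-.4)
s=lambda u,v:(u/7+290-.4,v/7+195-.4)
NL,NR,FL=[plane(T,t(*p),8) for p in((150,540),(632,405),(58,210))]
SN=[plane(S,s(*p),8) for p in((48,213),(352,575),(713,407))]
print("top",NL,NR,FL,"side NL,NR,FR",SN)
print(np.linalg.norm(NL-NR),np.linalg.norm(NL-FL),np.linalg.norm(SN[0]-SN[1]),np.linalg.norm(SN[1]-SN[2]))
d=(NL+SN[0])/2-(NR+SN[1])/2; ay=np.arctan2(-d[0],d[1]); print("yaw",ay)
for a,b in((NL,NR),(SN[0],SN[1])):
    dd=a-b; y=np.arctan2(-dd[0],dd[1]);print(y,(a+b)/2+35*np.array([np.cos(y),np.sin(y),0]))
y=ay;m=((NL+SN[0])/2+(NR+SN[1])/2)/2
X=np.array([np.cos(y),np.sin(y),0]);Y=np.array([-np.sin(y),np.cos(y),0])
o=m+35*X;o[2]=0;print("origin",o)
def loc(P):return np.round([ (P-o)@X,(P-o)@Y,P[2]-80],1)
for a in((370,312),(395,452)):
  for b in((308,126),(163,225),(352,237),(205,332)):
    P,e=tri(T,t(*a),S,s(*b));print(a,b,loc(P),round(e,1))
P,e=tri(T,t(327,184),S,s(451,95));print("cap",loc(P)+[0,0,80],e)
for th in np.arange(0,90,10):
    r=np.radians(th+np.array([0,90,180,270]));B=o+[0,0,80]+55*np.cos(r)[:,None]*X+55*np.sin(r)[:,None]*[0,0,1]
    print(th,np.round((proj(T,B)+.4-[280,140])*6).astype(int).tolist(),np.round((proj(S,B)+.4-[290,195])*7).astype(int).tolist())
E
```

```text
top [ 416.90247239 -103.31684405    8.        ] [ 490.45259505 -362.2492139     8.        ] [596.85579039 -52.5141063    8.        ] side NL,NR,FR [array([ 418.59102993, -109.81689507,    8.        ]), array([ 492.70652011, -366.08615403,    8.        ]), array([ 674.4567867 , -312.79999546,    8.        ])]
269.17576543462764 186.98693757220803 266.77151079704976 189.4005651997413
yaw 0.27913416601090496
0.2767616729949824 [ 487.34562019 -223.21955921    8.        ]
0.2815280409508809 [ 489.27089621 -228.22768954    8.        ]
origin [ 488.30845684 -225.72395669    0.        ]
(370, 312) (308, 126) [30.7  5.2 43.7] 0.1
(370, 312) (163, 225) [ 1.6 12.4  9.2] 73.1
(370, 312) (352, 237) [ 45.1  -4.7 -21.2] 5.4
(370, 312) (205, 332) [ 14.9   3.3 -55.3] 69.9
(395, 452) (308, 126) [-10.6   0.9  55.9] 66.8
(395, 452) (163, 225) [-37.7  10.3  14.6] 3.4
(395, 452) (352, 237) [ 1.2 -9.3 -6.3] 75.5
(395, 452) (205, 332) [-26.7   1.  -48.1] 3.2
cap [103.8   4.7 109.4] 2.6090872511258714
0 [[359, 282], [400, 364], [421, 487], [381, 403]] [[360, 189], [254, 137], [145, 277], [254, 324]]
10 [[361, 280], [405, 382], [419, 488], [376, 385]] [[359, 174], [234, 146], [147, 292], [273, 315]]
20 [[364, 281], [410, 401], [416, 486], [372, 368]] [[354, 160], [216, 158], [152, 306], [290, 303]]
30 [[368, 284], [415, 419], [412, 481], [368, 351]] [[347, 148], [198, 172], [161, 317], [307, 290]]
40 [[372, 291], [418, 436], [408, 473], [364, 335]] [[337, 138], [183, 188], [172, 326], [322, 275]]
50 [[377, 301], [421, 452], [403, 462], [362, 320]] [[324, 132], [169, 205], [186, 331], [335, 258]]
60 [[382, 314], [423, 465], [398, 450], [360, 307]] [[308, 128], [158, 223], [201, 334], [345, 241]]
70 [[388, 329], [423, 475], [392, 435], [359, 296]] [[291, 128], [150, 242], [218, 334], [353, 224]]
80 [[394, 345], [423, 482], [387, 419], [359, 288]] [[273, 131], [146, 260], [236, 330], [358, 206]]
```

```bash
cat > plan.py <<'E'
# usage: plan.go([(theta_deg, tau_deg, gap_mm, lift_mm),...]) -> prints rows for carry_out and stores the commanded pose they end in
from h import *
import json,os
yaw=0.279;O=np.array([488.3,-225.7,80.])
X=np.array([np.cos(yaw),np.sin(yaw),0]);Y=np.array([-np.sin(yaw),np.cos(yaw),0]);Z=np.array([0,0,1.])
def pose(th,tau,gap=0,lift=0):
    th,tau=np.radians([th,tau])
    tx=-(np.cos(tau)*X+np.sin(tau)*Z);tz=np.sin(tau)*X-np.cos(tau)*Z
    p=O+55*(np.cos(th)*X+np.sin(th)*Z)+(18+gap)*tx-5*tz+lift*Z
    return p,R.from_matrix(np.c_[tx,Y,tz])
def load():
    if os.path.exists("cmd.json"):
        c=json.load(open("cmd.json"));return np.array(c[0]),R.from_quat(c[1])
    return np.array([247.882,-573.719,208.912]),R.from_quat([-.2024,.9793,0,0])
def go(ts,save=True):
    p0,r0=load();rows=[]
    for t in ts:
        p,r=pose(*t); rows.append(list(np.round((r0.inv()*r).as_rotvec(),3))+list(np.round(r0.inv().apply(p-p0),1)))
    rows=[[float(v) for v in w]+[-1] for w in rows];print(*rows,sep=",\n")
    w=np.array(rows[-1])
    if save: json.dump([list(p0+r0.apply(w[3:6])),list((r0*R.from_rotvec(w[:3])).as_quat())],open("cmd.json","w"))
def check():
    s=read_state();p0,r0=load();f=s["contact_force"]
    loc=lambda v:np.round([v@X,v@Y,v[2]],1)
    print("t",round(s["clock"],2),"err",loc(s["position"]-p0),"rot",np.round((r0.inv()*R.from_quat(s["ee_rot"])).as_rotvec(),3),"F",loc(f),"w",round(s["gripper_width"],1))
    d=s["position"]-O;print("tcp rel axis",loc(d))
E
python3 - <<'E'
import plan
from h import *
T=cv2.imread("pics/top0.png");g=get_image("top")
for n,uv in(("L",(197,450)),("R",(585,340))):
    P=plan.plane(g,(uv[0]/6+279.6,uv[1]/6+139.6),95);d=P-plan.O;print(n,d@plan.X,d@plan.Y)
plan.go([(150,30,30,70)])
E
```

```text
L -8.162469163784877 104.91802626722696
R -7.5162485894433155 -99.60371742923788
[0.034, -0.523, 0.126, -267.7, 236.0, 51.1, -1]
```

Call:
carry_out --pt "0.034 -0.523 0.126 -267.7 236.0 51.1 -1" --pt "0.034 -0.523 0.126 -267.7 236.0 51.1 -1" --pt "0.034 -0.523 0.126 -267.7 236.0 51.1 -1" --pt "0.034 -0.523 0.126 -267.7 236.0 51.1 -1" --pt "0.034 -0.523 0.126 -267.7 236.0 51.1 -1"

```text
clock: 0.88
position: [379.8, -293.2, 164.6]
ee_rot: [-0.133, 0.957, 0.035, 0.257]
contact_force: [1.2, 0.4, 0.0]
gripper_width: 0.2
grasp_force: 0.0
```

```bash
python3 -c "
import plan;plan.check()"
```

```text
t 0.88 err [-31.2 -35.1   6.8] rot [ 0.002 -0.001  0.002] F [1.3 0.  0. ] w 0.2
tcp rel axis [-122.9  -35.    84.6]
```

```bash
sed -i 's/O=np.array(.*)$/O=np.array([487.6,-223.3,80.])/' plan.py; python3 - <<'E'
import plan,json
s=plan.read_state();json.dump([list(s["position"]),list(s["ee_rot"])],open("cmd.json","w"))
plan.go([(150,30,22,50),(150,30,20,0),(150,30,15,0),(150,30,10,0),(150,30,7,0)])
E
```

```text
[-0.002, 0.001, -0.002, -21.5, 37.7, 38.7, -1],
[-0.002, 0.001, -0.002, 1.5, 37.7, 82.0, -1],
[-0.002, 0.001, -0.002, -3.5, 37.7, 82.0, -1],
[-0.002, 0.001, -0.002, -8.5, 37.7, 82.0, -1],
[-0.002, 0.001, -0.002, -11.5, 37.7, 82.0, -1]
```

Call:
carry_out --pt "-0.002 0.001 -0.002 -21.5 37.7 38.7 -1" --pt "-0.002 0.001 -0.002 1.5 37.7 82.0 -1" --pt "-0.002 0.001 -0.002 -3.5 37.7 82.0 -1" --pt "-0.002 0.001 -0.002 -8.5 37.7 82.0 -1" --pt "-0.002 0.001 -0.002 -11.5 37.7 82.0 -1"

```text
clock: 1.5
position: [419.4, -245.0, 101.6]
ee_rot: [-0.135, 0.956, 0.035, 0.257]
contact_force: [0.3, -0.3, -0.2]
gripper_width: 0.0
grasp_force: 0.0
```

```bash
python3 - <<'E'
import plan
from h import *
plan.check()
s=get_image("side")["color"][170:280,270:400];t=get_image("top")["color"][140:240,280:400]
cv2.imwrite("pics/b1.png",np.hstack([cv2.resize(s,(390,330),interpolation=2),cv2.resize(t,(396,330),interpolation=2)]))
plan.go([(150,30,0,0),(143,28,0,0),(137,26,0,0),(131,24,0,0),(125,22,0,0)])
E
```

```text
t 1.5 err [ 0.3 -2.   2.2] rot [ 0.001 -0.002 -0.003] F [ 0.2 -0.4 -0.2] w 0.0
tcp rel axis [-71.5  -2.1  21.6]
[-0.0, -0.0, -0.0, -7.0, 0.0, 0.0, -1],
[-0.0, 0.035, -0.0, -13.2, 0.0, -3.6, -1],
[-0.0, 0.07, -0.0, -18.8, 0.1, -6.2, -1],
[-0.0, 0.105, -0.0, -24.6, 0.1, -8.2, -1],
[-0.0, 0.14, -0.001, -30.6, 0.1, -9.6, -1]
```

View pics/b1.png

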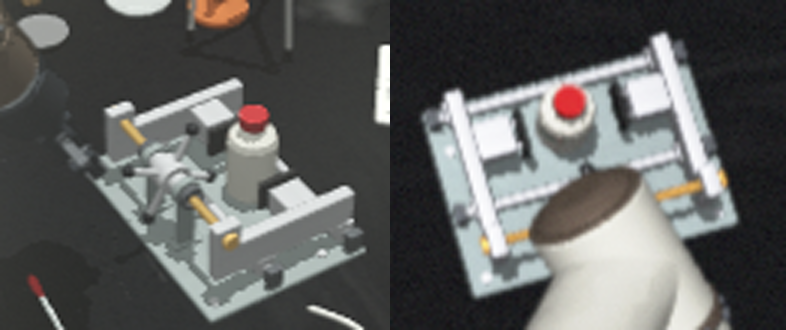

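The side view (left) shows the fingertips at about (95,165), just outside the rear ball at (128,172), and nothing has been touched. Starting the first stroke.

Call:
carry_out --pt "0 0 0 -7.0 0 0 -1" --pt "0 0.035 0 -13.2 0 -3.6 -1" --pt "0 0.07 0 -18.8 0.1 -6.2 -1" --pt "0 0.105 0 -24.6 0.1 -8.2 -1" --pt "0 0.14 0 -30.6 0.1 -9.6 -1"

```text
clock: 2.22
position: [439.6, -237.6, 123.7]
ee_rot: [-0.138, 0.972, 0.027, 0.188]
contact_force: [-0.6, 0.2, -0.1]
gripper_width: 0.5
grasp_force: 0.0
```

```bash
python3 - <<'E'
import plan
from h import *
plan.check()
s=get_image("side")["color"][170:280,270:400]
cv2.imwrite("pics/b2.png",cv2.resize(s,(650,550),interpolation=2))
plan.go([(119,20,0,0),(113,17,0,0),(107,14,0,0),(101,10,0,0),(95,5,0,0)])
E
```

```text
t 2.23 err [ 0.  -0.6  0.8] rot [-0.001  0.001 -0.002] F [-0.5  0.3 -0.1] w 0.5
tcp rel axis [-50.   -0.5  43.7]
[-0.0, 0.034, 0.0, -5.8, -0.0, -1.6, -1],
[-0.0, 0.087, 0.0, -11.9, -0.1, -3.0, -1],
[-0.0, 0.139, 0.0, -18.0, -0.1, -3.7, -1],
[-0.0, 0.209, 0.0, -24.3, -0.1, -4.0, -1],
[-0.0, 0.296, 0.0, -30.7, -0.1, -4.1, -1]
```

View pics/b2.png

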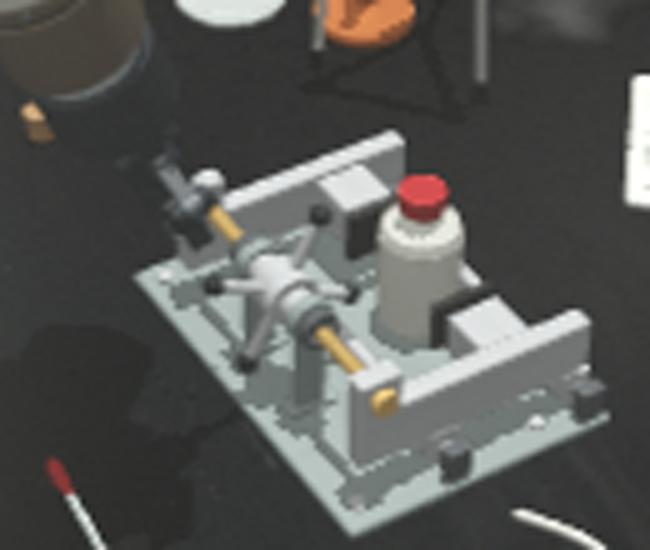

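The bar hasn't moved. The fingers appear at (185,215), above and to the left of the ball at (215,285). I'll check this against the projection.

```bash
python3 - <<'E'
import plan
from h import *
plan.json.dump([list(plan.read_state()["position"]),list(plan.read_state()["ee_rot"])],open("cmd.json","w"))
s=read_state();g=get_image("side");r=R.from_quat(s["ee_rot"])
f=lambda P:np.round((proj(g,P)+.4-[270,170])*5).astype(int).tolist()
print("tcp,tip,tip-x",f(s["position"]),f(s["position"]+r.apply([0,0,14])),f(s["position"]+r.apply([-11,0,14])))
for th in(150,60,-30,-120):
  a=np.radians(th);print(th,f(plan.O+55*(np.cos(a)*plan.X+np.sin(a)*plan.Z)))
# horizontal offset test of seen ball (215,285) at height
for z in(95,107,115):
    d=plane(g,(215/5+269.6,285/5+169.6),z)-plan.O;print(z,d@plan.X,d@plan.Y)
for z in (130,112): 
    d=plane(g,(205/5+269.6,238/5+169.6),z)-plan.O;print("tip",z,d@plan.X,d@plan.Y)
E
```

```text
tcp,tip,tip-x [[210, 262]] [[218, 276]] [[232, 265]]
150 [[211, 282]]
60 [[318, 214]]
-30 [[344, 295]]
-120 [[242, 361]]
95 -40.06525521087337 8.712549420382055
107 -46.51998169030881 -3.002058229416678
115 -50.823132676599045 -10.81179666261577
tip 130 -43.102240692384285 13.989330798619553
tip 112 -33.116906014128176 32.31880033266914
```

```bash
sed -i 's/-5\*tz/+2*tz/' plan.py; python3 - <<'E'
import plan
plan.go([(140,27,25,10),(150,30,20,0),(150,30,10,0),(150,30,5,0),(150,30,0,0)])
plan.go([(150,30,-3,0),(150,30,-6,0),(148,30,-9,0)])
E
```

```text
[-0.001, -0.088, 0.004, 36.3, 1.3, 7.6, -1],
[-0.001, -0.141, 0.004, 42.8, 1.4, 23.6, -1],
[-0.001, -0.141, 0.004, 32.9, 1.3, 22.2, -1],
[-0.001, -0.141, 0.004, 27.9, 1.3, 21.5, -1],
[-0.001, -0.141, 0.004, 23.0, 1.3, 20.8, -1]
[0.0, 0.0, 0.0, -3.0, -0.0, 0.0, -1],
[0.0, 0.0, 0.0, -6.0, -0.0, 0.0, -1],
[0.0, 0.0, 0.0, -10.7, -0.0, -0.9, -1]
```

Call:
carry_out --pt "0 -0.088 0.004 36.3 1.3 7.6 -1" --pt "0 -0.141 0.004 42.8 1.4 23.6 -1" --pt "0 -0.141 0.004 32.9 1.3 22.2 -1" --pt "0 -0.141 0.004 27.9 1.3 21.5 -1" --pt "0 -0.141 0.004 23.0 1.3 20.8 -1"

```text
clock: 2.95
position: [427.1, -239.8, 96.2]
ee_rot: [-0.134, 0.956, 0.036, 0.257]
contact_force: [-0.6, -0.6, 0.0]
gripper_width: -0.2
grasp_force: 0.0
```

Call:
carry_out --pt "0 0 0 -3 0 0 -1" --pt "0 0 0 -6 0 0 -1" --pt "0 0 0 -10.7 0 -0.9 -1"

```text
clock: 3.32
position: [434.5, -237.4, 101.3]
ee_rot: [-0.134, 0.957, 0.037, 0.256]
contact_force: [0.7, 0.4, 0.0]
gripper_width: 0.3
grasp_force: 0.0
```

```bash
python3 - <<'E'
import plan
from h import *
plan.check()
s=get_image("side")["color"][185:255,290:370]
s=cv2.resize(s,(720,590),interpolation=2);s=np.uint8(255*(s/255.)**.6)
cv2.imwrite("pics/b3.png",s)
E
```

```text
t 3.33 err [-1.5  1.1 -1.6] rot [-0.001  0.     0.002] F [0.8 0.2 0. ] w 0.3
tcp rel axis [-55.    1.1  21.3]
```

View pics/b3.png

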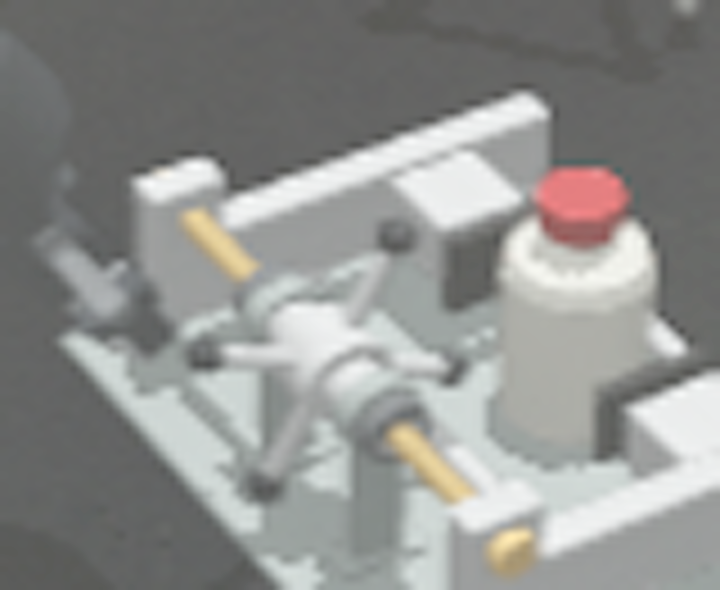

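The tips show near (155,340), well to the upper left of the ball at (205,352), which doesn't fit the expected projection. I'll test the reported TCP against the start pictures.

```bash
python3 - <<'E'
import plan
from h import *
S=get_image("side");T=get_image("top")
P=np.array([247.6,-573.2,207.8])
for n,g in(("side",S),("top",T)):
    print(n,proj(g,[P,P-[0,0,14],P+[0,0,59]]).round().tolist())
s=read_state();r=R.from_quat(s["ee_rot"]);q=[s["position"]+r.apply(v) for v in([0,0,14],[0,0,0],[0,0,-59],[0,15,14],[0,-15,14])]
print("now side 9x",((proj(S,q)+.4-[290,185])*[9,590/70]).round().tolist())
a=cv2.imread("pics/side0.png")[240:310,235:305];b=cv2.imread("pics/top0.png")[265:315,455:525]
a=cv2.resize(a,(400,400),interpolation=2);b=cv2.resize(b,(400,286),interpolation=2)
b=np.vstack([b,np.zeros((114,400,3),np.uint8)])
cv2.imwrite("pics/c.png",np.uint8(255*(np.hstack([a,b])/255.)**.6))
E
```

```text
side [[263.0, 304.0], [263.0, 308.0], [261.0, 287.0]]
top [[479.0, 284.0], [477.0, 284.0], [488.0, 284.0]]
now side 9x [[199.0, 386.0], [180.0, 368.0], [96.0, 287.0], [177.0, 362.0], [221.0, 410.0]]
```

View pics/c.png

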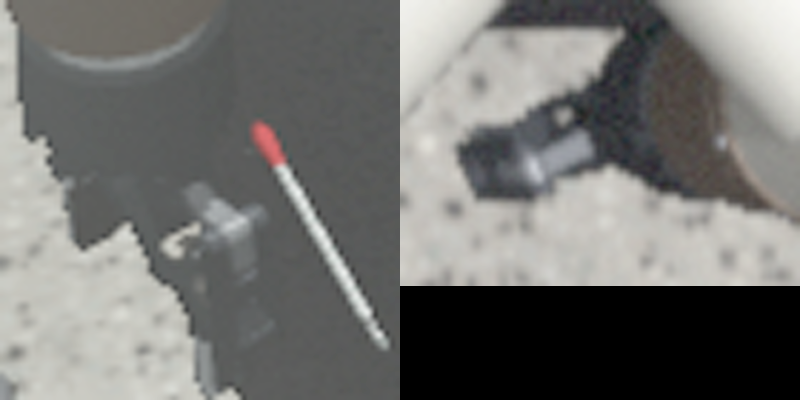

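```bash
python3 - <<'E'
import plan
plan.go([(165,22,25,0),(180,12,25,0),(180,2,25,-15),(180,0,25,-30),(180,0,25,-42)])
plan.go([(180,0,25,-48),(180,0,25,-54),(180,0,25,-58),(180,0,25,-58)])
E
```

```text
[0.0, 0.14, 0.0, 46.9, 0.0, 3.6, -1],
[0.0, 0.315, 0.0, 54.3, 0.0, 7.6, -1],
[0.0, 0.489, 0.0, 59.2, 0.0, 13.6, -1],
[0.0, 0.524, 0.0, 66.1, -0.0, 25.2, -1],
[0.0, 0.524, 0.0, 72.1, -0.0, 35.6, -1]
[0.0, 0.0, 0.0, -0.0, -0.0, 6.0, -1],
[0.0, 0.0, 0.0, -0.0, -0.0, 12.0, -1],
[0.0, 0.0, 0.0, -0.0, -0.0, 16.0, -1],
[0.0, 0.0, 0.0, -0.0, -0.0, 16.0, -1]
```

Call:
carry_out --pt "0 0.14 0 46.9 0 3.6 -1" --pt "0 0.315 0 54.3 0 7.6 -1" --pt "0 0.489 0 59.2 0 13.6 -1" --pt "0 0.524 0 66.1 0 25.2 -1" --pt "0 0.524 0 72.1 0 35.6 -1"

```text
clock: 4.1
position: [391.8, -249.2, 33.4]
ee_rot: [-0.139, 0.99, 0.001, -0.0]
contact_force: [-0.6, -0.9, -0.7]
gripper_width: 0.3
grasp_force: 0.0
```

Call:
carry_out --pt "0 0 0 0 0 6 -1" --pt "0 0 0 0 0 12 -1" --pt "0 0 0 0 0 16 -1" --pt "0 0 0 0 0 16 -1"

```text
clock: 4.6
position: [391.1, -249.9, 18.3]
ee_rot: [-0.138, 0.99, 0.001, -0.0]
contact_force: [0.0, -0.3, -0.4]
gripper_width: 0.0
grasp_force: 0.0
```

```bash
python3 - <<'E'
import plan
from h import *
plan.check()
s=read_state();g=get_image("side");r=R.from_quat(s["ee_rot"])
q=[s["position"]+r.apply(v) for v in([0,0,14],[0,0,0],[0,0,-59],[0,15,14],[0,-15,14])]
print(((proj(g,q)+.4-[270,190])*[7,7]).round().tolist())
c=cv2.resize(g["color"][190:270,270:360],None,fx=7,fy=7,interpolation=2)
cv2.imwrite("pics/d.png",np.uint8(255*(c/255.)**.45))
E
```

```text
t 4.6 err [-2.1  1.  -1.7] rot [-0.002  0.     0.002] F [-0.1 -0.3 -0.4] w 0.0
tcp rel axis [-100.1    1.   -61.7]
[[196.0, 470.0], [194.0, 447.0], [189.0, 349.0], [180.0, 449.0], [212.0, 491.0]]
```

View pics/d.png

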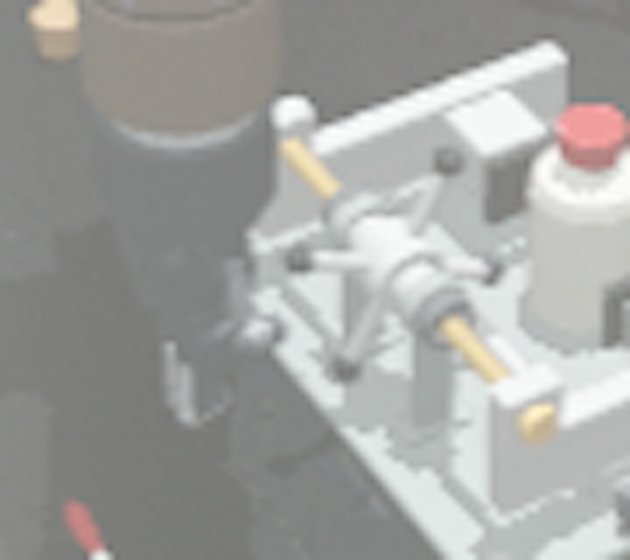

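Call:
carry_out --pt "0 0 0 0 0 2 -1" --pt "0 0 0 0 0 4 -1" --pt "0 0 0 0 0 4 -1"

```text
clock: 5.03
position: [391.3, -249.6, 14.2]
ee_rot: [-0.139, 0.99, 0.001, -0.0]
contact_force: [-0.4, 0.5, 1.5]
gripper_width: 0.2
grasp_force: 0.0
```

Call:
carry_out --pt "0 0 0 0 0 1 -1" --pt "0 0 0 0 0 1.5 -1" --pt "0 0 0 0 0 1.5 -1"

```text
clock: 5.4
position: [391.3, -249.7, 12.8]
ee_rot: [-0.139, 0.99, 0.001, -0.0]
contact_force: [0.2, -0.2, 0.4]
gripper_width: -0.3
grasp_force: 0.0
```

Call:
carry_out --pt "0 0 0 0 0 1 -1" --pt "0 0 0 0 0 2 -1" --pt "0 0 0 0 0 2 -1"

```text
clock: 5.78
position: [391.3, -249.7, 10.7]
ee_rot: [-0.139, 0.99, 0.001, -0.0]
contact_force: [-0.3, -0.6, -0.2]
gripper_width: -0.1
grasp_force: 0.0
```

Call:
carry_out --pt "0 0 0 0 0 1 -1" --pt "0 0 0 0 0 2 -1" --pt "0 0 0 0 0 2 -1"

```text
clock: 6.15
position: [391.3, -249.7, 8.7]
ee_rot: [-0.139, 0.99, 0.001, -0.0]
contact_force: [0.2, 0.2, 0.4]
gripper_width: 0.0
grasp_force: 0.0
```

Call:
carry_out --pt "0 0 0 0 0 1 -1" --pt "0 0 0 0 0 2 -1" --pt "0 0 0 0 0 2 -1"

```text
clock: 6.52
position: [391.3, -249.6, 6.7]
ee_rot: [-0.138, 0.99, 0.001, -0.0]
contact_force: [0.2, -0.9, -0.4]
gripper_width: -0.3
grasp_force: 0.0
```

Call:
carry_out --pt "0 0 0 0 0 2 -1" --pt "0 0 0 0 0 4 -1" --pt "0 0 0 0 0 4 -1"

```text
clock: 6.9
position: [391.2, -249.6, 2.6]
ee_rot: [-0.139, 0.99, 0.001, -0.001]
contact_force: [-0.5, -0.8, -0.0]
gripper_width: 0.1
grasp_force: 0.0
```

Call:
carry_out --pt "0 0 0 0 0 2 -1" --pt "0 0 0 0 0 3 -1" --pt "0 0 0 0 0 3 -1"

```text
clock: 7.28
position: [391.3, -249.6, -0.3]
ee_rot: [-0.139, 0.99, 0.001, -0.0]
contact_force: [0.1, -0.1, -0.5]
gripper_width: 0.1
grasp_force: 0.0
```

Call:
carry_out --pt "0 0 0 0 0 2 -1" --pt "0 0 0 0 0 3 -1" --pt "0 0 0 0 0 3 -1"

```text
clock: 7.65
position: [391.2, -249.6, -3.3]
ee_rot: [-0.139, 0.99, 0.001, -0.0]
contact_force: [-0.5, -0.2, -0.3]
gripper_width: 0.3
grasp_force: 0.0
```

Call:
carry_out --pt "0 0 0 0 0 2 -1" --pt "0 0 0 0 0 4 -1" --pt "0 0 0 0 0 4 -1"

```text
clock: 8.02
position: [391.2, -249.6, -7.4]
ee_rot: [-0.138, 0.99, 0.001, -0.001]
contact_force: [0.2, 0.4, 0.3]
gripper_width: 0.0
grasp_force: 0.0
```

Call:
carry_out --pt "0 0 0 0 0 2 -1" --pt "0 0 0 0 0 3 -1" --pt "0 0 0 0 0 3 -1"

```text
clock: 8.4
position: [391.3, -249.6, -10.3]
ee_rot: [-0.139, 0.99, 0.001, -0.0]
contact_force: [0.2, 0.8, 0.0]
gripper_width: -0.1
grasp_force: 0.0
```

Call:
carry_out --pt "0 0 0 0 0 1 -1" --pt "0 0 0 0 0 2 -1" --pt "0 0 0 0 0 2 -1"

```text
clock: 8.78
position: [391.3, -249.6, -12.3]
ee_rot: [-0.138, 0.99, 0.001, -0.0]
contact_force: [-0.3, 0.1, -0.8]
gripper_width: 0.2
grasp_force: 0.0
```

Call:
carry_out --pt "0 0 0 0 0 1 -1" --pt "0 0 0 0 0 2 -1" --pt "0 0 0 0 0 2 -1"

```text
clock: 9.15
position: [391.3, -249.6, -14.3]
ee_rot: [-0.139, 0.99, 0.001, -0.0]
contact_force: [0.2, -0.4, 0.2]
gripper_width: -0.2
grasp_force: 0.0
```

Call:
carry_out --pt "0 0 0 0 0 1 -1" --pt "0 0 0 0 0 2 -1" --pt "0 0 0 0 0 2 -1"

```text
clock: 9.52
position: [391.3, -249.6, -16.3]
ee_rot: [-0.139, 0.99, 0.001, -0.0]
contact_force: [0.4, -0.1, -0.3]
gripper_width: 0.0
grasp_force: 0.0
```

Call:
carry_out --pt "0 0 0 0 0 1 -1" --pt "0 0 0 0 0 2 -1" --pt "0 0 0 0 0 2 -1"

```text
clock: 9.9
position: [391.2, -249.6, -18.3]
ee_rot: [-0.139, 0.99, 0.001, -0.0]
contact_force: [0.2, 0.1, -0.3]
gripper_width: 0.0
grasp_force: 0.0
```

```bash
python3 - <<'E'
from h import *
s=read_state();print(s["position"],s["contact_force"],s["joints"].round(4).tolist(),s["wrist_torque"],s["joint_efforts"].round(2))
E
```

```text
[ 391.23685941 -249.57831396  -18.29180799] [ 0.2465541   0.05471689 -0.2945112 ] [-0.2177, 0.4327, -0.6439, -0.004, -0.4958, -1.0717] [0.00148498 0.00451123 0.07855761] [  0.   -32.3    9.59   2.13   0.     0.  ]
```

Call:
carry_out --pt "0 0 0 0 0 2 -1" --pt "0 0 0 0 0 2 -1"

```text
clock: 10.15
position: [391.2, -249.6, -20.4]
ee_rot: [-0.138, 0.99, 0.001, -0.0]
contact_force: [0.3, -1.1, 0.3]
gripper_width: -0.0
grasp_force: 0.0
```

Call:
carry_out --pt "0 0 0 0 0 2 -1" --pt "0 0 0 0 0 2 -1"

```text
clock: 10.4
position: [391.3, -249.6, -22.3]
ee_rot: [-0.139, 0.99, 0.001, -0.0]
contact_force: [0.6, -1.0, 1.2]
gripper_width: -0.0
grasp_force: 0.0
```

Call:
carry_out --pt "0 0 0 0 0 2 -1" --pt "0 0 0 0 0 2 -1"

```text
clock: 10.65
position: [391.4, -249.7, -22.4]
ee_rot: [-0.139, 0.99, 0.001, -0.0]
contact_force: [-4.1, 3.1, 18.6]
gripper_width: 0.2
grasp_force: 9.1
```

```bash
python3 - <<'E'
import plan
from h import *
s=read_state();g=get_image("side");T=get_image("top");print(s["position"],s["contact_force"])
print("edge",plane(T,(340,270),0),plane(T,(300,270),0))
np.save("lowS.npy",g["color"]);np.save("lowT.npy",T["color"])
q=[s["position"]+[0,0,z] for z in(-14,0,16,30,59)];print(proj(g,q).round(1).tolist())
E
```

```text
[ 391.40037276 -249.66040064  -22.40255942] [-4.05641428  3.10215235 18.59811516]
edge [ 290.17963165 -215.3840852     0.        ] [290.22342092 -89.44228666   0.        ]
[[298.2, 265.8], [298.0, 262.7], [297.8, 259.1], [297.6, 255.9], [297.2, 249.1]]
```

The fingertips touch the bench at TCP z = -22, so they actually end about 36 mm short of where the reported tool frame puts them. That fits the pictures. I'll correct the contact offset and try again.

```bash
sed -i 's/+2\*tz/+35*tz/' plan.py; python3 - <<'E'
import plan,json
s=plan.read_state();p=s["position"];json.dump([[p[0],p[1],-24.4],list(s["ee_rot"])],open("cmd.json","w"))
plan.go([(180,0,26,-30),(180,10,25,-10),(165,20,25,-2),(150,30,20,0),(150,30,10,0)])
plan.go([(150,30,5,0),(150,30,0,0),(148,30,-1,0),(146,29,-2,0)])
E
```

```text
[0.002, -0.0, -0.0, -0.7, -1.1, -39.4, -1],
[0.002, -0.175, -0.0, -8.5, -1.1, -52.5, -1],
[0.002, -0.349, -0.001, -18.2, -1.0, -69.0, -1],
[0.002, -0.524, -0.001, -36.7, -1.0, -82.6, -1],
[0.002, -0.524, -0.001, -45.3, -1.0, -87.6, -1]
[-0.0, 0.0, 0.0, -5.0, -0.0, 0.0, -1],
[-0.0, 0.0, 0.0, -10.0, -0.0, 0.0, -1],
[-0.0, 0.0, 0.0, -12.7, -0.0, -0.9, -1],
[-0.0, 0.018, 0.0, -14.8, -0.0, -2.1, -1]
```

Call:
carry_out --pt "0.002 0 0 -0.7 -1.1 -39.4 -1" --pt "0.002 -0.175 0 -8.5 -1.1 -52.5 -1" --pt "0.002 -0.349 -0.001 -18.2 -1.0 -69.0 -1" --pt "0.002 -0.524 -0.001 -36.7 -1.0 -82.6 -1" --pt "0.002 -0.524 -0.001 -45.3 -1.0 -87.6 -1"

```text
clock: 11.38
position: [435.0, -239.1, 64.0]
ee_rot: [-0.132, 0.956, 0.036, 0.258]
contact_force: [-0.7, 0.8, 0.5]
gripper_width: 0.0
grasp_force: 0.0
```

Call:
carry_out --pt "0 0 0 -5 0 0 -1" --pt "0 0 0 -10 0 0 -1" --pt "0 0 0 -12.7 0 -0.9 -1" --pt "0 0.018 0 -14.8 0 -2.1 -1"

```text
clock: 11.88
position: [444.0, -235.0, 71.2]
ee_rot: [-0.135, 0.959, 0.035, 0.245]
contact_force: [-7.1, -3.5, 2.3]
gripper_width: 0.1
grasp_force: 3.3
```

```bash
cat > balls.py <<'E'
# dark balls near the predicted circle, side view: phase of the bars by masking dark blobs
from plan import *
def phase():
    g=get_image("side");c=cv2.cvtColor(g["color"],cv2.COLOR_BGR2GRAY).astype(float);best=[]
    c=cv2.GaussianBlur(c,(3,3),0)
    for th in range(-30,61,2) and range(0,90,2):
        v=[]
        for k in(-90,180):   # lower-rear / lower balls seen in front of the grey plate are least hidden
            a=np.radians(th+k);u=proj(g,O+55*(np.cos(a)*X+np.sin(a)*Z))[0];v.append(c[int(round(u[1])),int(round(u[0]))])
        best.append((round(sum(v)),th,[round(x) for x in v]))
    print(sorted(best)[:4])
E
python3 - <<'E'
import balls;balls.check();balls.phase()
balls.go([(141,28,-2,0),(136,26,-2,0),(131,24,-2,0),(126,22,-2,0),(121,20,-2,0)])
E
```

```text
t 11.88 err [-2.5  0.7 -1.3] rot [-0.002  0.006  0.001] F [-7.8 -1.4  2.3] w 0.1
tcp rel axis [-45.1   0.7  -8.8]
[(174, 62, [111, 63]), (175, 54, [114, 61]), (175, 56, [114, 61]), (185, 64, [111, 74])]
[-0.0, 0.017, 0.0, -3.8, -0.0, -2.2, -1],
[-0.0, 0.052, 0.0, -7.1, -0.0, -4.4, -1],
[-0.0, 0.087, 0.0, -10.6, -0.0, -6.3, -1],
[-0.0, 0.122, 0.0, -14.1, -0.0, -7.8, -1],
[-0.0, 0.157, 0.0, -17.8, -0.0, -8.9, -1]
```

Call:
carry_out --pt "0 0.017 0 -3.8 0 -2.2 -1" --pt "0 0.052 0 -7.1 0 -4.4 -1" --pt "0 0.087 0 -10.6 0 -6.3 -1" --pt "0 0.122 0 -14.1 0 -7.8 -1" --pt "0 0.157 0 -17.8 0 -8.9 -1"

```text
clock: 12.55
position: [455.7, -231.1, 88.1]
ee_rot: [-0.137, 0.976, 0.025, 0.169]
contact_force: [-3.5, -2.3, 1.5]
gripper_width: 0.3
grasp_force: 1.7
```

```bash
python3 - <<'E'
import balls;balls.check();balls.phase()
balls.go([(116,17,-2,0),(111,14,-2,0),(106,11,-2,0),(101,8,-2,0),(96,5,-2,0)])
E
```

```text
t 12.55 err [-1.4  1.2 -0.7] rot [-0.002  0.006 -0.   ] F [-4.  -1.2  1.5] w 0.3
tcp rel axis [-32.8   1.2   8.1]
[(156, 38, [100, 55]), (157, 36, [102, 55]), (174, 26, [100, 74]), (179, 32, [112, 67])]
[-0.0, 0.052, 0.0, -2.9, -0.0, -1.5, -1],
[-0.0, 0.105, 0.0, -6.0, -0.0, -2.8, -1],
[-0.0, 0.157, 0.0, -9.0, -0.0, -3.8, -1],
[-0.0, 0.209, 0.0, -12.2, -0.0, -4.4, -1],
[-0.0, 0.262, 0.0, -15.3, -0.0, -4.7, -1]
```

Call:
carry_out --pt "0 0.052 0 -2.9 0 -1.5 -1" --pt "0 0.105 0 -6.0 0 -2.8 -1" --pt "0 0.157 0 -9.0 0 -3.8 -1" --pt "0 0.209 0 -12.2 0 -4.4 -1" --pt "0 0.262 0 -15.3 0 -4.7 -1"

```text
clock: 13.22
position: [468.1, -227.5, 98.0]
ee_rot: [-0.139, 0.989, 0.007, 0.04]
contact_force: [-3.4, 0.4, 1.4]
gripper_width: 0.0
grasp_force: 1.3
```

```bash
python3 - <<'E'
import balls;balls.check();balls.phase()
balls.go([(90,2,-2,0),(84,-1,-2,0),(78,-4,-2,0),(72,-7,-2,0),(66,-9,-2,0)])
balls.go([(61,-11,-2,0),(56,-13,-2,0),(51,-15,-2,0),(46,-17,-2,0)])
E
```

```text
t 13.22 err [-1.2  1.2 -0.5] rot [-0.002  0.006 -0.   ] F [-3.1  1.3  1.4] w 0.0
tcp rel axis [-19.9   1.3  18. ]
[(138, 4, [81, 57]), (138, 6, [81, 57]), (156, 0, [92, 63]), (156, 2, [92, 63])]
[-0.0, 0.052, 0.0, -3.9, -0.0, -0.6, -1],
[-0.0, 0.104, 0.0, -7.9, -0.0, -0.8, -1],
[-0.0, 0.157, 0.0, -11.8, -0.0, -0.5, -1],
[-0.0, 0.209, 0.0, -15.5, -0.0, 0.3, -1],
[-0.0, 0.244, 0.0, -19.6, -0.0, 2.0, -1]
[-0.0, 0.035, 0.0, -3.4, -0.0, 0.9, -1],
[-0.0, 0.07, 0.0, -6.6, -0.0, 2.1, -1],
[-0.0, 0.105, 0.0, -9.7, -0.0, 3.6, -1],
[-0.0, 0.14, 0.0, -12.6, -0.0, 5.5, -1]
```

Call:
carry_out --pt "0 0.052 0 -3.9 0 -0.6 -1" --pt "0 0.104 0 -7.9 0 -0.8 -1" --pt "0 0.157 0 -11.8 0 -0.5 -1" --pt "0 0.209 0 -15.5 0 0.3 -1" --pt "0 0.244 0 -19.6 0 2.0 -1"

```text
clock: 13.9
position: [488.0, -222.4, 97.9]
ee_rot: [-0.139, 0.987, -0.011, -0.079]
contact_force: [-3.3, 0.5, 1.9]
gripper_width: 0.1
grasp_force: 1.3
```

Call:
carry_out --pt "0 0.035 0 -3.4 0 0.9 -1" --pt "0 0.07 0 -6.6 0 2.1 -1" --pt "0 0.105 0 -9.7 0 3.6 -1" --pt "0 0.14 0 -12.6 0 5.5 -1"

```text
clock: 14.4
position: [499.4, -219.8, 90.6]
ee_rot: [-0.137, 0.979, -0.02, -0.148]
contact_force: [-4.3, 0.8, 2.4]
gripper_width: -0.2
grasp_force: 1.5
```

```bash
python3 - <<'E'
import balls;balls.check();balls.phase()
balls.go([(50,-17,10,30),(90,-7,10,30),(115,3,15,35),(135,13,25,25),(140,23,25,10)])
balls.go([(140,28,20,0),(140,28,8,0),(140,28,2,0),(137,27,0,0),(133,26,-2,0)])
E
```

```text
t 14.4 err [-0.3  0.1 -0.2] rot [-0.001  0.003  0.001] F [-3.9  1.9  2.4] w -0.2
tcp rel axis [12.3  0.1 10.6]
[(137, 42, [76, 61]), (141, 48, [84, 57]), (146, 40, [86, 61]), (146, 46, [88, 57])]
[-0.0, -0.0, 0.0, 24.2, -0.0, -30.3, -1],
[-0.0, -0.175, 0.0, 55.3, -0.0, -27.9, -1],
[-0.0, -0.349, 0.0, 75.0, -0.0, -16.1, -1],
[-0.0, -0.524, 0.0, 84.6, -0.0, 16.1, -1],
[-0.0, -0.699, 0.0, 72.9, -0.0, 37.4, -1]
[-0.0, -0.087, 0.0, -4.2, -0.0, 12.4, -1],
[-0.0, -0.087, 0.0, -16.2, -0.0, 11.4, -1],
[-0.0, -0.087, 0.0, -22.2, -0.0, 10.8, -1],
[-0.0, -0.069, 0.0, -26.1, -0.0, 9.2, -1],
[-0.0, -0.052, 0.0, -31.1, -0.0, 7.3, -1]
```

Call:
carry_out --pt "0 0 0 24.2 0 -30.3 -1" --pt "0 -0.175 0 55.3 0 -27.9 -1" --pt "0 -0.349 0 75.0 0 -16.1 -1" --pt "0 -0.524 0 84.6 0 16.1 -1" --pt "0 -0.699 0 72.9 0 37.4 -1"

```text
clock: 15.08
position: [420.0, -241.6, 80.9]
ee_rot: [-0.137, 0.973, 0.027, 0.185]
contact_force: [0.1, -0.1, -0.9]
gripper_width: -0.1
grasp_force: 0.0
```

Call:
carry_out --pt "0 -0.087 0 -4.2 0 12.4 -1" --pt "0 -0.087 0 -16.2 0 11.4 -1" --pt "0 -0.087 0 -22.2 0 10.8 -1" --pt "0 -0.069 0 -26.1 0 9.2 -1" --pt "0 -0.052 0 -31.1 0 7.3 -1"

```text
clock: 15.7
position: [451.9, -232.7, 85.1]
ee_rot: [-0.137, 0.968, 0.032, 0.207]
contact_force: [-2.6, -1.6, -3.0]
gripper_width: 0.1
grasp_force: 1.4
```

```bash
python3 - <<'E'
import balls;balls.check();balls.phase()
balls.go([(128,24,-2,0),(122,20,-2,0),(116,17,-2,0),(110,14,-2,0),(104,10,-2,0)])
balls.go([(98,7,-2,0),(92,4,-2,0),(86,0,-2,0),(80,-3,-2,0),(74,-6,-2,0)])
E
```

```text
t 15.7 err [-0.4  0.8  3.3] rot [-0.006  0.033 -0.001] F [-2.9 -0.8 -3. ] w 0.1
tcp rel axis [-36.9   0.8   5.1]
[(148, 40, [92, 56]), (160, 42, [104, 56]), (184, 38, [95, 90]), (184, 44, [128, 56])]
[-0.0, 0.035, 0.0, -3.4, -0.0, -1.7, -1],
[-0.0, 0.105, 0.0, -6.7, -0.0, -3.9, -1],
[-0.0, 0.157, 0.0, -10.8, -0.0, -5.3, -1],
[-0.0, 0.21, 0.0, -14.9, -0.0, -6.2, -1],
[-0.0, 0.279, 0.0, -18.4, -0.0, -6.9, -1]
[-0.0, 0.053, 0.0, -4.0, -0.0, -1.0, -1],
[-0.0, 0.105, 0.0, -8.0, -0.0, -1.5, -1],
[-0.0, 0.175, 0.0, -11.3, -0.0, -1.8, -1],
[-0.0, 0.227, 0.0, -15.2, -0.0, -1.3, -1],
[-0.0, 0.28, 0.0, -19.0, -0.0, -0.4, -1]
```

Call:
carry_out --pt "0 0.035 0 -3.4 0 -1.7 -1" --pt "0 0.105 0 -6.7 0 -3.9 -1" --pt "0 0.157 0 -10.8 0 -5.3 -1" --pt "0 0.21 0 -14.9 0 -6.2 -1" --pt "0 0.279 0 -18.4 0 -6.9 -1"

```text
clock: 16.38
position: [464.0, -228.6, 98.7]
ee_rot: [-0.14, 0.988, 0.013, 0.068]
contact_force: [-2.7, 0.1, 1.4]
gripper_width: -0.1
grasp_force: 1.3
```

Call:
carry_out --pt "0 0.053 0 -4.0 0 -1.0 -1" --pt "0 0.105 0 -8.0 0 -1.5 -1" --pt "0 0.175 0 -11.3 0 -1.8 -1" --pt "0 0.227 0 -15.2 0 -1.3 -1" --pt "0 0.28 0 -19.0 0 -0.4 -1"

```text
clock: 17.0
position: [482.7, -223.3, 102.0]
ee_rot: [-0.141, 0.988, -0.007, -0.069]
contact_force: [-2.4, -0.8, 2.0]
gripper_width: 0.1
grasp_force: 1.2
```

```bash
python3 - <<'E'
import balls;balls.check();balls.phase()
balls.go([(68,-9,-2,0),(62,-12,-2,0),(56,-14,-2,0),(50,-16,-2,0),(44,-18,-2,0)])
balls.go([(50,-17,10,30),(90,-7,10,30),(115,3,15,35),(135,13,25,25),(140,23,25,10)])
balls.go([(140,28,20,0),(140,28,8,0),(140,28,2,0),(137,27,0,0),(133,26,-2,0)])
E
```

```text
t 17.0 err [-0.3  1.3  2.3] rot [-0.006  0.034 -0.005] F [-2.6 -0.1  2. ] w 0.1
tcp rel axis [-4.7  1.3 22. ]
[(171, 74, [108, 63]), (172, 72, [110, 63]), (174, 70, [110, 65]), (179, 76, [108, 71])]
[-0.0, 0.052, 0.0, -3.8, -0.0, 0.5, -1],
[-0.0, 0.104, 0.0, -7.4, -0.0, 1.4, -1],
[-0.0, 0.139, 0.0, -11.5, -0.0, 3.1, -1],
[-0.0, 0.174, 0.0, -15.3, -0.0, 5.3, -1],
[-0.0, 0.209, 0.0, -18.8, -0.0, 8.0, -1]
[-0.0, -0.017, 0.0, 25.8, -0.0, -30.5, -1],
[-0.0, -0.192, 0.0, 56.9, -0.0, -27.6, -1],
[-0.0, -0.366, 0.0, 76.4, -0.0, -15.5, -1],
[-0.0, -0.541, 0.0, 85.3, -0.0, 16.9, -1],
[-0.0, -0.716, 0.0, 73.4, -0.0, 38.0, -1]
[-0.0, -0.087, 0.0, -4.3, -0.0, 12.4, -1],
[-0.0, -0.087, 0.0, -16.2, -0.0, 11.4, -1],
[-0.0, -0.087, 0.0, -22.2, -0.0, 10.9, -1],
[-0.0, -0.069, 0.0, -26.2, -0.0, 9.2, -1],
[-0.0, -0.052, 0.0, -31.1, -0.0, 7.4, -1]
```

Call:
carry_out --pt "0 0.052 0 -3.8 0 0.5 -1" --pt "0 0.104 0 -7.4 0 1.4 -1" --pt "0 0.139 0 -11.5 0 3.1 -1" --pt "0 0.174 0 -15.3 0 5.3 -1" --pt "0 0.209 0 -18.8 0 8.0 -1"

```text
clock: 17.68
position: [499.9, -218.4, 91.2]
ee_rot: [-0.139, 0.975, -0.021, -0.172]
contact_force: [-1.1, -0.7, 3.4]
gripper_width: -0.1
grasp_force: 1.7
```

Call:
carry_out --pt "0 -0.017 0 25.8 0 -30.5 -1" --pt "0 -0.192 0 56.9 0 -27.6 -1" --pt "0 -0.366 0 76.4 0 -15.5 -1" --pt "0 -0.541 0 85.3 0 16.9 -1" --pt "0 -0.716 0 73.4 0 38.0 -1"

```text
clock: 18.3
position: [418.3, -240.0, 81.9]
ee_rot: [-0.138, 0.974, 0.03, 0.175]
contact_force: [-0.3, -0.6, -0.1]
gripper_width: 0.3
grasp_force: 0.0
```

Call:
carry_out --pt "0 -0.087 0 -4.3 0 12.4 -1" --pt "0 -0.087 0 -16.2 0 11.4 -1" --pt "0 -0.087 0 -22.2 0 10.9 -1" --pt "0 -0.069 0 -26.2 0 9.2 -1" --pt "0 -0.052 0 -31.1 0 7.4 -1"

```text
clock: 18.92
position: [450.7, -231.3, 85.8]
ee_rot: [-0.138, 0.97, 0.034, 0.197]
contact_force: [-1.9, -2.3, -1.0]
gripper_width: 0.1
grasp_force: 1.5
```

```bash
cat >> balls.py <<'E'
def gap():
    # brightness profile along clamp y at x=100, z=69 (jaw arm tops) in the top view -> bright arm/boss edges; x=125 avoids the cap
    g=get_image("top");c=cv2.cvtColor(g["color"],cv2.COLOR_BGR2GRAY).astype(np.float32)
    for x,z in((35,69),(140,69)):
        ys=np.arange(-130,131,1.);u=proj(g,[O*[1,1,0]+x*X+y*Y+z*Z for y in ys]).astype(np.float32)
        v=cv2.remap(c,u[:,0].copy(),u[:,1].copy(),cv2.INTER_LINEAR).ravel()
        m=v>205; e=np.flatnonzero(np.diff(m.astype(int)));print("x",x,"bright edges y",ys[e].tolist())
    return g
E
python3 - <<'E'
import balls
from h import *
balls.check();balls.phase();balls.gap()
balls.go([(128,24,-2,0),(122,20,-2,0),(116,17,-2,0),(110,14,-2,0),(104,10,-2,0)])
balls.go([(98,7,-2,0),(92,4,-2,0),(86,0,-2,0),(80,-3,-2,0),(74,-6,-2,0)])
E
```

```text
t 18.93 err [-1.2  2.4  4.1] rot [-0.013  0.051 -0.   ] F [-2.5 -1.7 -1. ] w 0.1
tcp rel axis [-37.7   2.4   5.8]
[(152, 40, [95, 57]), (165, 42, [108, 57]), (187, 44, [130, 57]), (189, 38, [100, 89])]
x 35 bright edges y [-108.0, -83.0, -68.0, -10.0, 11.0, 97.0, 106.0, 110.0]
x 140 bright edges y [-95.0, -83.0, 82.0, 95.0]
[-0.0, 0.035, 0.0, -3.4, -0.0, -1.8, -1],
[-0.0, 0.105, 0.0, -6.8, -0.0, -4.0, -1],
[-0.0, 0.157, 0.0, -10.8, -0.0, -5.3, -1],
[-0.0, 0.21, 0.0, -14.9, -0.0, -6.2, -1],
[-0.0, 0.279, 0.0, -18.5, -0.0, -7.0, -1]
[-0.0, 0.053, 0.0, -3.9, -0.0, -1.0, -1],
[-0.0, 0.105, 0.0, -7.9, -0.0, -1.4, -1],
[-0.0, 0.175, 0.0, -11.3, -0.0, -1.8, -1],
[-0.0, 0.227, 0.0, -15.2, -0.0, -1.3, -1],
[-0.0, 0.28, 0.0, -18.9, -0.0, -0.3, -1]
```

```bash
python3 - <<'E'
import balls,json
s=balls.read_state();json.dump([list(s["position"]),list(s["ee_rot"])],open("cmd.json","w"))
balls.go([(128,24,-3,0),(122,20,-3,0),(116,17,-3,0),(110,14,-3,0),(104,10,-3,0)])
E
```

```text
[0.012, -0.015, 0.003, -3.4, -2.6, 2.3, -1],
[0.012, 0.054, 0.003, -6.6, -2.5, 0.0, -1],
[0.012, 0.107, 0.003, -10.5, -2.5, -1.5, -1],
[0.012, 0.159, 0.004, -14.6, -2.5, -2.5, -1],
[0.012, 0.229, 0.004, -18.1, -2.5, -3.4, -1]
```

Call:
carry_out --pt "0.012 -0.015 0.003 -3.4 -2.6 2.3 -1" --pt "0.012 0.054 0.003 -6.6 -2.5 0.0 -1" --pt "0.012 0.107 0.003 -10.5 -2.5 -1.5 -1" --pt "0.012 0.159 0.004 -14.6 -2.5 -2.5 -1" --pt "0.012 0.229 0.004 -18.1 -2.5 -3.4 -1"

```text
clock: 19.65
position: [464.2, -229.6, 95.6]
ee_rot: [-0.137, 0.987, 0.013, 0.084]
contact_force: [-3.3, 1.1, 1.0]
gripper_width: 0.3
grasp_force: 1.5
```

```bash
python3 - <<'E'
import balls,json
balls.check();balls.phase();balls.gap()
balls.go([(100,8,-3,0),(96,6,-3,0),(92,4,-3,0),(88,2,-3,0),(84,0,-3,0)])
balls.go([(81,-2,-3,0),(78,-4,-3,0),(75,-6,-3,0),(72,-7,-3,0),(69,-8,-3,0)])
E
```

```text
t 19.65 err [-2.2  0.4 -0.7] rot [-0.002  0.004  0.003] F [-2.9  2.   1. ] w 0.3
tcp rel axis [-24.2   0.4  15.6]
[(141, 16, [84, 57]), (141, 18, [84, 57]), (165, 14, [94, 71]), (171, 12, [94, 77])]
x 35 bright edges y [-108.0, -82.0, -68.0, -62.0, -46.0, 53.0, 80.0, 86.0]
x 140 bright edges y [-94.0, -82.0, 80.0, 92.0, 110.0]
[-0.0, 0.035, 0.0, -2.6, -0.0, -0.7, -1],
[-0.0, 0.07, 0.0, -5.3, -0.0, -1.1, -1],
[-0.0, 0.105, 0.0, -7.9, -0.0, -1.4, -1],
[-0.0, 0.139, 0.0, -10.6, -0.0, -1.4, -1],
[-0.0, 0.174, 0.0, -13.2, -0.0, -1.1, -1]
[-0.0, 0.035, 0.0, -1.6, -0.0, -0.2, -1],
[-0.0, 0.07, 0.0, -3.2, -0.0, -0.3, -1],
[-0.0, 0.105, 0.0, -4.9, -0.0, -0.2, -1],
[-0.0, 0.123, 0.0, -7.0, -0.0, 0.3, -1],
[-0.0, 0.14, 0.0, -9.2, -0.0, 0.9, -1]
```

Call:
carry_out --pt "0 0.035 0 -2.6 0 -0.7 -1" --pt "0 0.07 0 -5.3 0 -1.1 -1" --pt "0 0.105 0 -7.9 0 -1.4 -1" --pt "0 0.139 0 -10.6 0 -1.4 -1" --pt "0 0.174 0 -13.2 0 -1.1 -1"

```text
clock: 20.38
position: [478.1, -226.1, 99.4]
ee_rot: [-0.138, 0.99, 0.0, -0.001]
contact_force: [-3.1, 2.3, 0.0]
gripper_width: -0.1
grasp_force: 1.4
```

Call:
carry_out --pt "0 0.035 0 -1.6 0 -0.2 -1" --pt "0 0.07 0 -3.2 0 -0.3 -1" --pt "0 0.105 0 -4.9 0 -0.2 -1" --pt "0 0.123 0 -7.0 0 0.3 -1" --pt "0 0.14 0 -9.2 0 0.9 -1"

```text
clock: 21.0
position: [487.1, -223.9, 98.7]
ee_rot: [-0.138, 0.988, -0.009, -0.07]
contact_force: [-4.0, 1.1, 0.8]
gripper_width: 0.0
grasp_force: 1.7
```

```bash
python3 - <<'E'
import balls,json
balls.check();balls.phase();balls.gap()
balls.go([(66,-10,-3,0),(63,-11,-3,0),(60,-12,-3,0),(57,-13,-3,0),(54,-14,-3,0)])
balls.go([(51,-15,-3,0),(48,-16,-3,0),(45,-17,-3,0),(43,-18,-3,0)])
E
```

```text
t 21.0 err [-0.7 -0.4 -0.1] rot [-0.001  0.001  0.002] F [-3.5  2.2  0.8] w 0.0
tcp rel axis [-0.7 -0.4 18.7]
[(155, 70, [92, 63]), (164, 64, [101, 63]), (164, 72, [92, 72]), (168, 66, [106, 63])]
x 35 bright edges y [-108.0, -97.0]
x 140 bright edges y [-13.0, 61.0]
[-0.0, 0.035, 0.0, -1.6, -0.0, 0.2, -1],
[-0.0, 0.052, 0.0, -3.7, -0.0, 0.7, -1],
[-0.0, 0.07, 0.0, -5.8, -0.0, 1.5, -1],
[-0.0, 0.087, 0.0, -7.9, -0.0, 2.3, -1],
[-0.0, 0.105, 0.0, -9.9, -0.0, 3.3, -1]
[-0.0, 0.017, 0.0, -2.0, -0.0, 0.8, -1],
[-0.0, 0.035, 0.0, -4.0, -0.0, 1.9, -1],
[-0.0, 0.052, 0.0, -5.9, -0.0, 3.0, -1],
[-0.0, 0.07, 0.0, -6.9, -0.0, 3.7, -1]
```

Call:
carry_out --pt "0 0.035 0 -1.6 0 0.2 -1" --pt "0 0.052 0 -3.7 0 0.7 -1" --pt "0 0.07 0 -5.8 0 1.5 -1" --pt "0 0.087 0 -7.9 0 2.3 -1" --pt "0 0.105 0 -9.9 0 3.3 -1"

```text
clock: 21.72
position: [496.3, -221.6, 94.3]
ee_rot: [-0.137, 0.983, -0.017, -0.121]
contact_force: [-4.1, -0.4, 1.6]
gripper_width: 0.0
grasp_force: 2.1
```

Call:
carry_out --pt "0 0.017 0 -2.0 0 0.8 -1" --pt "0 0.035 0 -4.0 0 1.9 -1" --pt "0 0.052 0 -5.9 0 3.0 -1" --pt "0 0.07 0 -6.9 0 3.7 -1"

```text
clock: 22.22
position: [501.8, -219.9, 88.8]
ee_rot: [-0.136, 0.978, -0.022, -0.156]
contact_force: [-4.3, -1.4, 3.4]
gripper_width: -0.2
grasp_force: 2.2
```

```bash
python3 - <<'E'
import balls,json
balls.check();balls.phase()
balls.go([(50,-17,10,30),(90,-8,10,30),(115,1,15,35),(135,10,25,25),(140,19,25,10)])
balls.go([(140,26,20,0),(140,28,10,0),(140,28,5,0)])
E
```

```text
t 22.23 err [-0.6 -0.6 -0.1] rot [-0.001  0.001  0.002] F [-4.5 -0.2  3.4] w -0.2
tcp rel axis [14.6 -0.6  8.8]
[(138, 40, [86, 52]), (138, 42, [85, 52]), (154, 44, [101, 52]), (155, 38, [83, 72])]
[-0.0, -0.018, 0.0, 27.7, -0.0, -30.9, -1],
[-0.0, -0.175, 0.0, 59.4, -0.0, -28.4, -1],
[-0.0, -0.332, 0.0, 79.8, -0.0, -16.5, -1],
[-0.0, -0.489, 0.0, 89.9, -0.0, 15.5, -1],
[-0.0, -0.646, 0.0, 79.0, -0.0, 36.9, -1]
[-0.0, -0.122, 0.0, -6.3, -0.0, 13.8, -1],
[-0.0, -0.157, 0.0, -17.6, -0.0, 13.4, -1],
[-0.0, -0.157, 0.0, -22.5, -0.0, 12.6, -1]
```

Now back for stroke 4.

Call:
carry_out --pt "0 -0.018 0 27.7 0 -30.9 -1" --pt "0 -0.175 0 59.4 0 -28.4 -1" --pt "0 -0.332 0 79.8 0 -16.5 -1" --pt "0 -0.489 0 89.9 0 15.5 -1" --pt "0 -0.646 0 79.0 0 36.9 -1"

```text
clock: 22.9
position: [418.7, -243.8, 79.1]
ee_rot: [-0.136, 0.976, 0.021, 0.168]
contact_force: [0.4, -0.1, -1.0]
gripper_width: -0.0
grasp_force: 0.0
```

Call:
carry_out --pt "0 -0.122 0 -6.3 0 13.8 -1" --pt "0 -0.157 0 -17.6 0 13.4 -1" --pt "0 -0.157 0 -22.5 0 12.6 -1" --pt "0 -0.157 0 -22.5 0 12.6 -1"

```text
clock: 23.4
position: [444.1, -236.8, 74.2]
ee_rot: [-0.135, 0.961, 0.033, 0.24]
contact_force: [-0.0, 0.7, 0.0]
gripper_width: -0.3
grasp_force: 0.0
```

```bash
python3 - <<'E'
import balls,json
balls.check();balls.phase();balls.gap()
s=balls.read_state();json.dump([list(s["position"]),list(s["ee_rot"])],open("cmd.json","w"))
balls.go([(138,28,2,0),(136,28,0,0),(134,26,-2,0),(132,25,-2,0)])
E
```

```text
t 23.4 err [ 0.4 -1.   0.6] rot [ 0.002 -0.001  0.   ] F [0.2 0.7 0. ] w -0.3
tcp rel axis [-45.6  -1.   -5.8]
[(148, 40, [92, 56]), (163, 42, [108, 56]), (166, 38, [91, 76]), (167, 36, [91, 76])]
x 35 bright edges y [-108.0, -77.0, -68.0, -67.0, -61.0, -34.0, -16.0, 33.0, 97.0, 118.0]
x 140 bright edges y [-89.0, -76.0, 75.0, 88.0]
[-0.001, 0.0, -0.001, -4.8, 0.3, -0.5, -1],
[-0.001, 0.0, -0.001, -8.6, 0.3, -1.1, -1],
[-0.001, 0.035, -0.001, -11.3, 0.3, -2.3, -1],
[-0.001, 0.052, -0.001, -12.5, 0.3, -3.1, -1]
```

Call:
carry_out --pt "0 0 0 -4.8 0.3 -0.5 -1" --pt "0 0 0 -8.6 0.3 -1.1 -1" --pt "0 0.035 0 -11.3 0.3 -2.3 -1" --pt "0 0.052 0 -12.5 0.3 -3.1 -1"

```text
clock: 24.0
position: [452.5, -233.4, 82.6]
ee_rot: [-0.135, 0.967, 0.03, 0.214]
contact_force: [0.6, 0.3, -0.4]
gripper_width: -0.1
grasp_force: 0.0
```

```bash
python3 - <<'E'
import balls,json
balls.check();balls.phase()
balls.go([(130,24,-3,0),(128,23,-3,0),(126,22,-3,0),(124,21,-3,0),(122,20,-3,0)])
balls.go([(120,19,-3,0),(118,18,-3,0),(116,17,-3,0),(114,16,-3,0)])
E
```

```text
t 24.0 err [ 0.  -0.1  0.2] rot [0.001 0.    0.001] F [ 0.7  0.1 -0.4] w -0.1
tcp rel axis [-36.5  -0.1   2.6]
[(146, 40, [91, 55]), (162, 42, [107, 55]), (163, 38, [91, 73]), (164, 36, [91, 73])]
[0.0, 0.018, 0.0, -2.3, -0.0, -0.8, -1],
[0.0, 0.035, 0.0, -3.5, -0.0, -1.5, -1],
[0.0, 0.053, 0.0, -4.8, -0.0, -2.2, -1],
[0.0, 0.07, 0.0, -6.1, -0.0, -2.8, -1],
[0.0, 0.088, 0.0, -7.4, -0.0, -3.4, -1]
[0.0, 0.017, 0.0, -1.3, -0.0, -0.6, -1],
[0.0, 0.035, 0.0, -2.6, -0.0, -1.2, -1],
[0.0, 0.052, 0.0, -3.9, -0.0, -1.7, -1],
[0.0, 0.07, 0.0, -5.2, -0.0, -2.2, -1]
```

Call:
carry_out --pt "0 0.018 0 -2.3 0 -0.8 -1" --pt "0 0.035 0 -3.5 0 -1.5 -1" --pt "0 0.053 0 -4.8 0 -2.2 -1" --pt "0 0.07 0 -6.1 0 -2.8 -1" --pt "0 0.088 0 -7.4 0 -3.4 -1"

```text
clock: 24.68
position: [456.1, -232.0, 87.9]
ee_rot: [-0.136, 0.976, 0.025, 0.17]
contact_force: [-2.9, -3.0, -1.3]
gripper_width: 0.2
grasp_force: 1.8
```

Call:
carry_out --pt "0 0.017 0 -1.3 0 -0.6 -1" --pt "0 0.035 0 -2.6 0 -1.2 -1" --pt "0 0.052 0 -3.9 0 -1.7 -1" --pt "0 0.07 0 -5.2 0 -2.2 -1"

```text
clock: 25.18
position: [460.8, -230.8, 92.3]
ee_rot: [-0.137, 0.981, 0.02, 0.137]
contact_force: [-4.2, -1.5, 0.3]
gripper_width: 0.1
grasp_force: 2.1
```

```bash
python3 - <<'E'
import balls,json
balls.check();balls.phase()
balls.go([(112,15,-3,0),(110,14,-3,0),(108,13,-3,0),(106,12,-3,0)])
balls.go([(104,11,-3,0),(102,10,-3,0),(100,9,-3,0),(98,8,-3,0)])
E
```

```text
t 25.18 err [-0.7  0.1 -0.2] rot [-0.     0.002  0.003] F [-4.4 -0.3  0.3] w 0.1
tcp rel axis [-27.9   0.2  12.3]
[(143, 20, [76, 67]), (143, 22, [76, 67]), (155, 26, [91, 63]), (160, 24, [88, 72])]
[-0.0, 0.017, 0.0, -1.3, -0.0, -0.5, -1],
[-0.0, 0.034, 0.0, -2.6, -0.0, -0.9, -1],
[-0.0, 0.052, 0.0, -3.9, -0.0, -1.3, -1],
[-0.0, 0.069, 0.0, -5.2, -0.0, -1.7, -1]
[-0.0, 0.018, 0.0, -1.4, -0.0, -0.3, -1],
[-0.0, 0.035, 0.0, -2.7, -0.0, -0.6, -1],
[-0.0, 0.053, 0.0, -4.0, -0.0, -0.9, -1],
[-0.0, 0.07, 0.0, -5.3, -0.0, -1.1, -1]
```

Stall is estimated about 12° further on, so I'll creep from here, checking the force at each step.

Call:
carry_out --pt "0 0.009 0 -0.7 0 -0.3 -1" --pt "0 0.017 0 -1.3 0 -0.5 -1" --pt "0 0.017 0 -1.3 0 -0.5 -1"

```text
clock: 25.6
position: [462.1, -230.6, 93.1]
ee_rot: [-0.137, 0.982, 0.018, 0.129]
contact_force: [-4.1, -0.7, 2.0]
gripper_width: 0.3
grasp_force: 2.0
```

Call:
carry_out --pt "0 0.009 0 -0.7 0 -0.3 -1" --pt "0 0.017 0 -1.3 0 -0.4 -1" --pt "0 0.017 0 -1.3 0 -0.4 -1"

```text
clock: 25.98
position: [463.3, -230.3, 93.8]
ee_rot: [-0.137, 0.983, 0.017, 0.121]
contact_force: [-6.0, 0.1, 1.7]
gripper_width: 0.3
grasp_force: 2.0
```

```bash
python3 - <<'E'
import balls
balls.check();balls.phase();balls.gap()
E
```

```text
t 25.98 err [-7.7 -0.1 -3.9] rot [-0.    -0.105  0.002] F [-5.8  1.8  1.7] w 0.3
tcp rel axis [-25.3  -0.1  13.8]
[(136, 20, [80, 57]), (136, 22, [80, 57]), (142, 16, [81, 61]), (142, 18, [81, 61])]
x 35 bright edges y [-108.0, -91.0, -90.0, -76.0, -61.0, -19.0, -3.0, 22.0, 48.0, 72.0, 111.0]
x 140 bright edges y [-87.0, -76.0, 74.0, 87.0, 124.0]
```

Call:
carry_out --pt "0 0.005 0 -0.4 0 -0.1 -1" --pt "0 0.01 0 -0.8 0 -0.2 -1" --pt "0 0.01 0 -0.8 0 -0.2 -1"

```text
clock: 26.45
position: [463.9, -230.2, 94.3]
ee_rot: [-0.137, 0.984, 0.016, 0.116]
contact_force: [-5.5, 0.1, 2.8]
gripper_width: 0.2
grasp_force: 2.1
```

Call:
carry_out --pt "0 0.005 0 -0.4 0 -0.1 -1" --pt "0 0.01 0 -0.8 0 -0.2 -1" --pt "0 0.01 0 -0.8 0 -0.2 -1"

```text
clock: 26.82
position: [464.7, -230.0, 94.7]
ee_rot: [-0.137, 0.984, 0.016, 0.111]
contact_force: [-5.8, -0.6, 2.6]
gripper_width: -0.3
grasp_force: 2.1
```

Call:
carry_out --pt "0 0.005 0 -0.4 0 -0.1 -1" --pt "0 0.01 0 -0.8 0 -0.2 -1" --pt "0 0.01 0 -0.8 0 -0.2 -1"

```text
clock: 27.2
position: [465.5, -229.8, 95.0]
ee_rot: [-0.137, 0.985, 0.015, 0.106]
contact_force: [-5.4, -0.7, 1.4]
gripper_width: 0.2
grasp_force: 2.1
```

Call:
carry_out --pt "0 0.005 0 -0.4 0 -0.1 -1" --pt "0 0.01 0 -0.8 0 -0.2 -1" --pt "0 0.01 0 -0.8 0 -0.2 -1"

```text
clock: 27.58
position: [466.2, -229.6, 95.4]
ee_rot: [-0.137, 0.985, 0.014, 0.101]
contact_force: [-4.8, -1.1, 2.1]
gripper_width: -0.1
grasp_force: 2.1
```

Call:
carry_out --pt "0 0.005 0 -0.4 0 -0.1 -1" --pt "0 0.01 0 -0.8 0 -0.2 -1" --pt "0 0.01 0 -0.8 0 -0.2 -1"

```text
clock: 27.95
position: [466.9, -229.4, 95.7]
ee_rot: [-0.137, 0.986, 0.014, 0.096]
contact_force: [-4.6, -1.2, 1.8]
gripper_width: -0.3
grasp_force: 2.0
```

```bash
python3 - <<'E'
import balls
balls.check();balls.phase();balls.gap()
E
```

```text
t 27.95 err [-3.9 -0.2 -2. ] rot [ 0.    -0.055  0.002] F [-4.7  0.1  1.8] w -0.3
tcp rel axis [-21.5  -0.2  15.7]
[(147, 16, [80, 67]), (147, 18, [80, 67]), (162, 12, [92, 69]), (165, 10, [96, 69])]
x 35 bright edges y [-108.0, -75.0, -61.0, -45.0, -33.0, 47.0, 71.0, 82.0]
x 140 bright edges y [-87.0, -75.0, 73.0, 86.0, 115.0]
```

Call:
carry_out --pt "0 0.005 0 -0.4 0 -0.1 -1" --pt "0 0.01 0 -0.8 0 -0.2 -1" --pt "0 0.01 0 -0.8 0 -0.2 -1"

```text
clock: 28.42
position: [467.6, -229.2, 96.1]
ee_rot: [-0.138, 0.986, 0.013, 0.091]
contact_force: [-4.9, -1.0, 2.1]
gripper_width: -0.0
grasp_force: 2.1
```

Call:
carry_out --pt "0 0.005 0 -0.4 0 -0.1 -1" --pt "0 0.01 0 -0.8 0 -0.2 -1" --pt "0 0.01 0 -0.8 0 -0.2 -1"

```text
clock: 28.8
position: [468.3, -229.0, 96.4]
ee_rot: [-0.138, 0.987, 0.012, 0.086]
contact_force: [-4.0, -2.2, 1.0]
gripper_width: 0.1
grasp_force: 2.0
```

Call:
carry_out --pt "0 0.005 0 -0.4 0 -0.1 -1" --pt "0 0.01 0 -0.8 0 -0.2 -1" --pt "0 0.01 0 -0.8 0 -0.2 -1"

```text
clock: 29.18
position: [469.0, -228.8, 96.7]
ee_rot: [-0.138, 0.987, 0.012, 0.081]
contact_force: [-3.6, -1.0, 2.7]
gripper_width: -0.2
grasp_force: 2.0
```

Call:
carry_out --pt "0 0.005 0 -0.4 0 -0.1 -1" --pt "0 0.01 0 -0.8 0 -0.2 -1" --pt "0 0.01 0 -0.8 0 -0.2 -1"

```text
clock: 29.55
position: [469.7, -228.6, 97.0]
ee_rot: [-0.138, 0.987, 0.011, 0.076]
contact_force: [-3.4, -1.3, 2.3]
gripper_width: 0.1
grasp_force: 2.0
```

```bash
python3 - <<'E'
import balls
balls.check();balls.phase();balls.gap()
E
```

```text
t 29.55 err [-1.  -0.2 -0.7] rot [-0.    -0.015  0.002] F [-3.6 -0.4  2.3] w 0.1
tcp rel axis [-18.6  -0.1  17. ]
[(143, 4, [83, 59]), (143, 6, [83, 59]), (159, 12, [97, 62]), (162, 8, [102, 59])]
x 35 bright edges y [-108.0, -100.0, -49.0, 61.0, 90.0, 91.0]
x 140 bright edges y [-87.0, -75.0, 73.0, 85.0, 99.0]
```

Call:
carry_out --pt "0 0.005 0 -0.4 0 -0.1 -1" --pt "0 0.011 0 -0.8 0 -0.1 -1" --pt "0 0.011 0 -0.8 0 -0.1 -1"

```text
clock: 30.02
position: [470.5, -228.3, 97.3]
ee_rot: [-0.138, 0.988, 0.01, 0.071]
contact_force: [-5.0, -2.0, 1.8]
gripper_width: 0.4
grasp_force: 2.0
```

Call:
carry_out --pt "0 0.005 0 -0.4 0 -0.1 -1" --pt "0 0.011 0 -0.8 0 -0.1 -1" --pt "0 0.011 0 -0.8 0 -0.1 -1"

```text
clock: 30.4
position: [471.3, -228.1, 97.5]
ee_rot: [-0.138, 0.988, 0.009, 0.066]
contact_force: [-3.6, -1.6, 3.0]
gripper_width: 0.3
grasp_force: 2.0
```

Call:
carry_out --pt "0 0.005 0 -0.4 0 -0.1 -1" --pt "0 0.011 0 -0.8 0 -0.1 -1" --pt "0 0.011 0 -0.8 0 -0.1 -1"

```text
clock: 30.78
position: [472.0, -227.9, 97.7]
ee_rot: [-0.138, 0.989, 0.009, 0.06]
contact_force: [-3.8, -1.0, 2.9]
gripper_width: -0.0
grasp_force: 2.0
```

Call:
carry_out --pt "0 0.006 0 -0.4 0 -0.1 -1" --pt "0 0.011 0 -0.8 0 -0.1 -1" --pt "0 0.011 0 -0.8 0 -0.1 -1"

```text
clock: 31.15
position: [472.8, -227.7, 97.9]
ee_rot: [-0.138, 0.989, 0.008, 0.055]
contact_force: [-3.5, -2.0, 2.1]
gripper_width: 0.1
grasp_force: 2.0
```

Call:
carry_out --pt "0 0.006 0 -0.4 0 -0.1 -1" --pt "0 0.011 0 -0.8 0 -0.1 -1" --pt "0 0.011 0 -0.8 0 -0.1 -1"

```text
clock: 31.52
position: [473.6, -227.5, 98.1]
ee_rot: [-0.138, 0.989, 0.007, 0.049]
contact_force: [-3.4, -2.7, 3.8]
gripper_width: 0.3
grasp_force: 2.0
```

```bash
python3 - <<'E'
import balls,json
balls.check();balls.phase();g=balls.gap()
s=balls.read_state();json.dump([list(s["position"]),list(s["ee_rot"])],open("cmd.json","w"))
E
```

```text
t 31.52 err [ 3.  -0.2  0.4] rot [-0.     0.04   0.002] F [-4.  -1.6  3.8] w 0.3
tcp rel axis [-14.6  -0.1  18.1]
[(149, 0, [93, 56]), (149, 2, [93, 56]), (158, 4, [92, 66]), (158, 6, [92, 66])]
x 35 bright edges y [-18.0, 59.0]
x 140 bright edges y [-87.0, -74.0, 69.0]
```

Call:
carry_out --pt "0 0.006 0 -0.4 0 0 -1" --pt "0 0.011 0 -0.8 0 0 -1" --pt "0 0.011 0 -0.8 0 0 -1"

```text
clock: 32.0
position: [474.3, -227.2, 98.1]
ee_rot: [-0.138, 0.989, 0.006, 0.044]
contact_force: [-3.6, -2.8, 3.0]
gripper_width: -0.3
grasp_force: 2.0
```

Call:
carry_out --pt "0 0.006 0 -0.4 0 0 -1" --pt "0 0.011 0 -0.8 0 0 -1" --pt "0 0.011 0 -0.8 0 0 -1"

```text
clock: 32.38
position: [475.1, -227.0, 98.2]
ee_rot: [-0.138, 0.99, 0.006, 0.038]
contact_force: [-3.1, -1.3, 3.6]
gripper_width: 0.2
grasp_force: 2.0
```

Call:
carry_out --pt "0 0.006 0 -0.4 0 0 -1" --pt "0 0.011 0 -0.8 0 0 -1" --pt "0 0.011 0 -0.8 0 0 -1"

```text
clock: 32.75
position: [475.8, -226.8, 98.2]
ee_rot: [-0.138, 0.99, 0.005, 0.033]
contact_force: [-3.3, -0.8, 3.1]
gripper_width: 0.3
grasp_force: 2.0
```

Call:
carry_out --pt "0 0.006 0 -0.4 0 0 -1" --pt "0 0.011 0 -0.8 0 0 -1" --pt "0 0.011 0 -0.8 0 0 -1"

```text
clock: 33.12
position: [476.3, -226.7, 98.3]
ee_rot: [-0.138, 0.99, 0.004, 0.027]
contact_force: [-3.8, -2.2, 2.9]
gripper_width: -0.1
grasp_force: 2.4
```

Call:
carry_out --pt "0 0.006 0 -0.4 0 0 -1" --pt "0 0.011 0 -0.8 0 0 -1" --pt "0 0.011 0 -0.8 0 0 -1"

```text
clock: 33.5
position: [476.8, -226.5, 98.4]
ee_rot: [-0.138, 0.99, 0.003, 0.021]
contact_force: [-6.0, -1.9, 3.3]
gripper_width: -0.0
grasp_force: 2.7
```

```bash
python3 - <<'E'
import balls,json
from plan import *
balls.check();balls.phase();g=balls.gap()
c=g["color"].astype(np.float32)
# pad/boss/bottle profile along y at bottle line x=100 near the far half (x=112), z=68 (pad top)
ys=np.arange(-90,91,2.)
for x in(82,):
    u=proj(g,[O*[1,1,0]+x*X+y*Y+68*Z for y in ys]).astype(np.float32);v=cv2.remap(c,u[:,0].copy(),u[:,1].copy(),1).reshape(-1,3).mean(1)
    print(x,list(zip(ys.astype(int).tolist(),v.astype(int).tolist())))
E
```

```text
t 33.5 err [3.5 0.  0.3] rot [-0.     0.056 -0.   ] F [-6.3 -0.2  3.3] w -0.0
tcp rel axis [-11.2  -0.1  18.4]
[(163, 86, [91, 72]), (175, 88, [91, 85]), (204, 20, [81, 123]), (204, 22, [81, 123])]
x 35 bright edges y [-11.0, 10.0, 65.0, 86.0, 93.0, 118.0]
x 140 bright edges y [-86.0, -74.0, 31.0, 39.0, 66.0, 106.0, 110.0]
82 [(-90, 98), (-88, 101), (-86, 102), (-84, 103), (-82, 104), (-80, 104), (-78, 105), (-76, 105), (-74, 105), (-72, 104), (-70, 99), (-68, 97), (-66, 101), (-64, 101), (-62, 100), (-60, 101), (-58, 100), (-56, 99), (-54, 99), (-52, 98), (-50, 97), (-48, 97), (-46, 98), (-44, 98), (-42, 100), (-40, 106), (-38, 112), (-36, 119), (-34, 123), (-32, 128), (-30, 135), (-28, 161), (-26, 192), (-24, 220), (-22, 240), (-20, 245), (-18, 246), (-16, 246), (-14, 247), (-12, 248), (-10, 248), (-8, 249), (-6, 249), (-4, 249), (-2, 249), (0, 250), (2, 250), (4, 250), (6, 250), (8, 250), (10, 250), (12, 250), (14, 250), (16, 250), (18, 250), (20, 250), (22, 250), (24, 250), (26, 250), (28, 250), (30, 249), (32, 249), (34, 248), (36, 248), (38, 247), (40, 247), (42, 247), (44, 246), (46, 245), (48, 244), (50, 243), (52, 242), (54, 241), (56, 240), (58, 239), (60, 238), (62, 237), (64, 236), (66, 233), (68, 229), (70, 183), (72, 158), (74, 166), (76, 149), (78, 124), (80, 106), (82, 96), (84, 92), (86, 91), (88, 94), (90, 110)]
```

Stall has begun: the finger load is climbing and travel per step has shrunk. I'll go on in half steps.

Call:
carry_out --pt "0 0.006 0 -0.4 0 0 -1" --pt "0 0.006 0 -0.4 0 0 -1" --pt "0 0.006 0 -0.4 0 0 -1"

```text
clock: 33.98
position: [477.1, -226.4, 98.4]
ee_rot: [-0.138, 0.99, 0.003, 0.018]
contact_force: [-5.5, -2.3, 4.1]
gripper_width: -0.4
grasp_force: 2.8
```

```bash
python3 - <<'E'
import balls
balls.check()
E
```

```text
t 33.98 err [3.7 0.  0.4] rot [-0.     0.063  0.   ] F [-6.  -0.7  4.1] w -0.4
tcp rel axis [-11.   -0.1  18.4]
```

Call:
carry_out --pt "0 0.006 0 -0.4 0 0 -1" --pt "0 0.006 0 -0.5 0 0 -1" --pt "0 0.006 0 -0.5 0 0 -1"

```text
clock: 34.35
position: [477.3, -226.3, 98.5]
ee_rot: [-0.138, 0.99, 0.003, 0.015]
contact_force: [-6.1, -2.7, 4.9]
gripper_width: 0.0
grasp_force: 3.1
```

Call:
carry_out --pt "0 0 0 -0.4 0 0 -1" --pt "0 0 0 -0.4 0 0 -1"

```text
clock: 34.6
position: [477.6, -226.3, 98.5]
ee_rot: [-0.138, 0.99, 0.003, 0.015]
contact_force: [-6.7, -2.4, 4.5]
gripper_width: -0.2
grasp_force: 3.2
```

Call:
carry_out --pt "0 0 0 -0.5 0 0 -1" --pt "0 0 0 -0.5 0 0 -1"

```text
clock: 34.85
position: [477.9, -226.2, 98.5]
ee_rot: [-0.138, 0.99, 0.003, 0.015]
contact_force: [-6.2, -3.3, 4.6]
gripper_width: -0.0
grasp_force: 3.4
```

Call:
carry_out --pt "0 0 0 -0.3 0 0 -1" --pt "0 0 0 -0.3 0 0 -1"

```text
clock: 35.1
position: [478.1, -226.1, 98.5]
ee_rot: [-0.138, 0.99, 0.003, 0.015]
contact_force: [-6.9, -2.5, 5.4]
gripper_width: 0.2
grasp_force: 3.5
```

```bash
python3 - <<'E'
import balls
from plan import *
balls.check();g=get_image("side");balls.gap()
c=cv2.resize(g["color"][195:280,290:400],None,fx=7,fy=7,interpolation=cv2.INTER_CUBIC);cv2.imwrite("pics/e.png",c)
E
```

```text
t 35.1 err [4.8 0.1 0.4] rot [-0.001  0.07   0.   ] F [-7.3 -0.5  5.4] w 0.2
tcp rel axis [-9.9 -0.1 18.5]
x 35 bright edges y [-10.0, -5.0, 53.0, 86.0, 93.0, 118.0]
x 140 bright edges y [-86.0, -73.0, 18.0, 45.0, 70.0, 103.0, 114.0]
```

Call:
carry_out --pt "0 0 0 -0.4 0 -0.2 -1" --pt "0 0 0 -0.4 0 -0.2 -1"

```text
clock: 35.45
position: [478.3, -226.0, 98.5]
ee_rot: [-0.138, 0.99, 0.003, 0.015]
contact_force: [-6.0, -2.7, 4.0]
gripper_width: -0.1
grasp_force: 3.6
```

Call:
carry_out --pt "0 0 0 -0.4 0 -0.2 -1" --pt "0 0 0 -0.4 0 -0.2 -1"

```text
clock: 35.7
position: [478.4, -225.9, 98.5]
ee_rot: [-0.138, 0.99, 0.003, 0.014]
contact_force: [-7.1, -3.6, 4.0]
gripper_width: 0.0
grasp_force: 3.7
```

View pics/e.png

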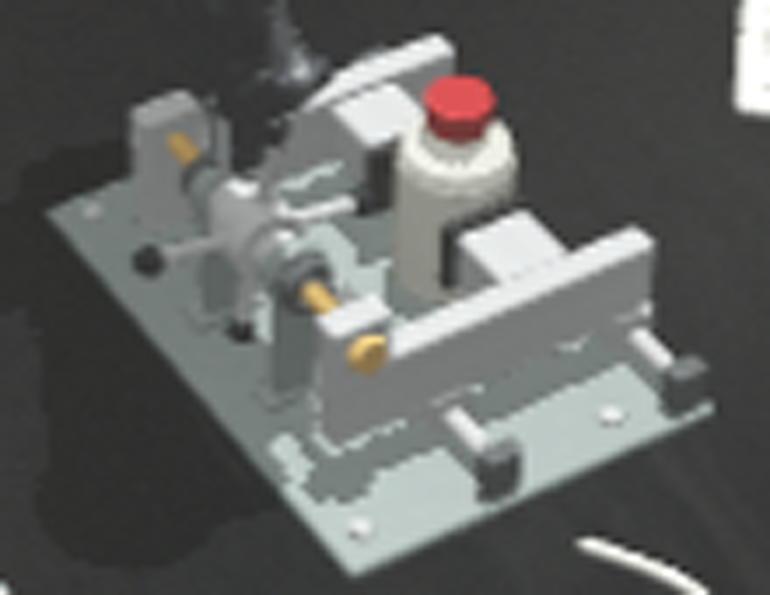

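The view shows the bottle pinched between both pads, with the bars near upright and level at (150,262) and (240,328). The tangential force is about 7.8 N, which is tight. Backing off.

Call:
carry_out --pt "0 0 0 2 0 0 -1" --pt "0 0 0 14 0 0 -1" --pt "0 0 0 20 0 -40 -1" --pt "0 0 0 30 0 -90 -1" --pt "0 0 0 60 0 -140 -1"

```text
clock: 36.33
position: [418.9, -243.2, 238.2]
ee_rot: [-0.139, 0.99, 0.002, 0.017]
contact_force: [0.5, -0.6, -0.0]
gripper_width: 0.3
grasp_force: 0.0
```

Call:
carry_out --pt "0 0 0 40 0 -20 -1" --pt "0 0 0 70 0 -20 -1" --pt "0 0 0 70 0 -20 -1"

```text
clock: 36.7
position: [349.2, -262.7, 255.1]
ee_rot: [-0.137, 0.99, 0.002, 0.018]
contact_force: [0.8, 0.6, 0.1]
gripper_width: -0.0
grasp_force: 0.0
```

```bash
python3 - <<'E'
import balls
from plan import *
balls.check();balls.phase();g=balls.gap()
h=cv2.cvtColor(g["color"],cv2.COLOR_BGR2HSV)[140:200,300:370];m=((h[...,0]<8)|(h[...,0]>172))&(h[...,1]>150)&(h[...,2]>90)
ys,xs=np.nonzero(m);d=plane(g,(xs.mean()+300,ys.mean()+140),113)-O;print("cap",d@X,d@Y,len(xs))
E
```

```text
t 36.7 err [-129.2    0.3  157.1] rot [0.001 0.064 0.002] F [1.  0.4 0.1] w -0.0
tcp rel axis [-143.9    0.2  175.1]
[(160, 86, [88, 72]), (162, 88, [88, 75]), (185, 0, [117, 68]), (185, 2, [117, 68])]
x 35 bright edges y [-108.0, -74.0, -61.0, -7.0, -5.0, -2.0, 30.0]
x 140 bright edges y [-87.0, -74.0, 73.0, 85.0]
cap 101.26654286537193 -1.6508636804014465 64
```

```bash
python3 -c "
from bench import *
print(job_done())"
```

```text
the job is handed in; nothing more can be done
None
```

The clamp is tight: the bottle is centred and held between both pads, the last bar stalled at about 8 N, and the arm is clear, handed in at about 37 s. I judged the pads fully back from the stall and the jaw positions, not from a direct view.

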